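Unload the dry spice cups, load the sieve and reset the warming plate

ROBOT

A 6-joint arm with a two-finger parallel gripper is mounted at the origin on the work surface. World frame = base frame: x ahead of the robot, y to its left, z up, the work surface at z = 0. Lengths are in mm, angles in rad, forces in N, time in s.
With the tool pointing down it reaches from about 350 to 775 mm from the base axis. Payload 7.3 kg.
Tool frame: the origin (TCP) lies midway between the tips of the shut fingers; the grasp point (between the pads) lies 19 mm behind it; z points along the fingers, y is the line along which they close (so a half turn about z gives the same grasp; the last joint's range is limited). The gripper opens to 92 mm and grips with 3 to 60 N. Pads are 19 mm wide; open, the fingers measure 130 mm over their backs; the gripper's body (75 mm by 190 mm) begins 47 mm behind the grasp point.
Start: joints at [1.118, 0.342, 1.524, -0, 1.275, -0.146], TCP at [158.542, 500.512, 198.241] pointing down, gripper open.
Joint ranges: [-2.53, 2.53], [-0.77, 2.02], [0.04, 2.7], [-1, 4.14], [0.28, 2.66], [-3.11, 3.11]. Speed limits (rad/s): [2.57, 2.57, 3.14, 3.14, 3.14, 3.14].

INTERFACE

Orientations are given as [roll, pitch, yaw] about the fixed x, y, z axes, in that order (R = Rz(yaw) Ry(pitch) Rx(roll)).
In Python, from plant import bot gives the robot as it stands.
- The arm moves only by the tool servo_tool, never from a script. Its argument "deltas" is a list of rows, each a list of 2 entries, a list of its own where there are three numbers: the shift along the tool's x, y, z in m, then the turn, a rotation vector about the tool's x, y, z in degrees. A call has 1 to 20 rows; each row shifts and turns the commanded pose from where the row before left it, along the tool's axes as they then stand; what a row does not reach is not made up. A row lasts 1/8 s, in which the tool goes at most 62.5 mm and 10.7 degrees, less where a joint would pass 70% of its speed; a pose out of reach is approached as far as the arm can. A call with a gripper value outside its range is refused whole. "fingers" is the opening, from 0 (shut) to 1 (fully open), set as the call begins (left out, the last holds). The fingers move at their own pace and stop on an object; the grip force is fixed at half the most. Time passes only in rows, so rows that do not move let the fingers close. It gives the time, the measured TCP pose, the force, the opening and the grip force at its end, in the units of the state.
- bot.get_obs(): the state, without advancing time (a new reading comes with each control period).
- bot.capture(name): name is "scene" or "top" or "wrist"; returns the picture (420x560x3 uint8, red, green, blue); there is no depth.
- bot.camera_model(name): a dict with "mtx" (3x3 intrinsics, pixels), "xyz" and "rotation" of the camera in the world. Camera axes: x right, y down, z forward; pixel columns grow to the right and rows downward; lengths in mm; the calibration is good to about 2 mm. A picture is of the moment at which its call begins: read the wrist's pose just before it. camera_model takes no time and is no camera call; for the wrist camera it gives the pose at the moment of the call.
- bot.close_job(): hands the job in; it is judged then, once.
The state is a dict: "time": time; "joint_positions": joint angles; "dq": joint speeds; "tau": joint torques, N m; "tool_pos": TCP position; "tcp_rot": TCP orientation; "contact_force": force on the tool from outside, world axes, zero at the start; "moment": the same for the moment, N m; "grip_width": finger opening in mm; "finger_force": force on a finger pad.
Only numpy, scipy, OpenCV 4.12 (cv2) and the standard library are available. Lean on these libraries where they do the work, as an engineer would, in place of code of your own. Each camera call takes 0.05 s, during which the arm holds its last target. There are 200 camera calls.

TASK

The small spice cups on the warming plate are dry: first turn the plate's dial back to off (its white pointer at the round dot), then drop every small cup into the wire basket and lay the wooden-handled sieve on the plate, its drum flat and wholly on the steel. When that is done, turn the dial to the third line clockwise from the dot. The taller tumbler stays standing on the plate, and the masala dabba, blue tub, pinch bowl and spice jar stay where they are.

Things in the scene. Friction and masses are not known exactly. Their poses are not given: they have to be found in the camera images.
- warmer: electric warming plate fixed to the worktop, a box 30 mm high. Origin: on the worktop under the centre of its steel plate. The plate is 190 mm (its x) by 270 mm (its y), its top 30 mm above the worktop, with a lip 5 mm wide and 6 mm high around its edge. A white control panel, 190 by 95 mm and also 30 mm high, adjoins on its -y side and carries the dial, 182 mm from the origin along -y.
- plate_mid (a point): centre of the plate's top surface, 30 mm above the worktop; axes as warmer.
- dial (a joint): angle of the dial (rad), 0 at the off stop, growing clockwise seen from above, up to a stop at 4.0; stays where it is left, turned by about 0.03 N m. At 0 its white pointer points along the warmer's -x, at the round black dot (off); five short black lines follow clockwise every 45 degrees (0.785 rad), so the third line is at 2.356. Starts between 0.9 and 3.0.
- dial_grip (a point): point on the dial's axis at the height to grip it, 37 mm above the panel (67 mm above the worktop). The grip is a black upright bar 42 mm long, 14 mm wide and 32 mm tall (its top 7 mm above this point), lying along the line of the pointer: along the warmer's x when the joint is 0, on a disc of 44 mm diameter.
- cup1: small round open steel spice cup, one of up to five alike, standing upright on the warming plate at the start (some may be absent: None from the start). 34 mm high, outer diameter 49 mm at the base and 52 mm at the rim, wall 3 mm, 60 g. Origin: centre of its underside; z axis up through its mouth.
- cup2: small round open steel spice cup, one of up to five alike, standing upright on the warming plate at the start (some may be absent: None from the start). 34 mm high, outer diameter 49 mm at the base and 52 mm at the rim, wall 3 mm, 60 g. Origin: centre of its underside; z axis up through its mouth.
- cup3: small round open steel spice cup, one of up to five alike, standing upright on the warming plate at the start (some may be absent: None from the start). 34 mm high, outer diameter 49 mm at the base and 52 mm at the rim, wall 3 mm, 60 g. Origin: centre of its underside; z axis up through its mouth.
- cup4: small round open steel spice cup, one of up to five alike, standing upright on the warming plate at the start (some may be absent: None from the start). 34 mm high, outer diameter 49 mm at the base and 52 mm at the rim, wall 3 mm, 60 g. Origin: centre of its underside; z axis up through its mouth.
- cup5: small round open steel spice cup, one of up to five alike, standing upright on the warming plate at the start (some may be absent: None from the start). 34 mm high, outer diameter 49 mm at the base and 52 mm at the rim, wall 3 mm, 60 g. Origin: centre of its underside; z axis up through its mouth.
- tumbler: taller, thick-based steel tumbler, 58 mm high, diameter 56 mm at the base and 59 mm at the rim, 300 g, standing upright among the cups on the plate; it must stay there. Origin: centre of its underside, z up.
- sieve: small sieve lying on the worktop: a steel drum of 68 mm diameter and 44 mm high with a wooden handle on its side; 110 g. Origin: the centre of the drum, 22 mm above what it lies on. The handle is a straight bar 16 mm wide and 16 mm high at half the drum's height, running along the sieve's -x from 34 mm to 125 mm from the origin.
- sieve_grip (a point): point in the middle of the handle's section, 68 mm from the drum's centre along the sieve's -x; a good place to grip it across the handle (y of the sieve).
- basket: open wire basket fixed to the worktop, 200 mm (its x) by 160 mm (its y) outside, 65 mm high, walls 4 mm, floor 4 mm. Origin: centre of its underside. It stands on one side of the warmer, left or right, and the sieve lies on the other side.
- dabba: closed round stainless masala dabba, 182 mm diameter, 72 mm high, beyond the warmer. Origin: centre of its underside. Not to be moved.
- tub: blue plastic tub with a round press button on its lid, 114 by 114 mm, 89 mm high, beyond the warmer. Origin: centre of its underside. Not to be moved.
- bowl: white ceramic pinch bowl, 84 mm across, 36 mm high. Origin: centre of its underside. Not to be moved.
- jar: small amber spice jar with a steel cap, 44 mm diameter, 85 mm high, near the robot. Origin: centre of its underside. Not to be moved.
There are look-alikes about, which are no part of the job. Leave any pink look-alike of the cup2 alone.

How it is judged:
By the outcome, as a careful person would: the job done as asked, in the order asked, and still so for the second after the job is handed in, with the robot touching nothing.
Of cup1, cup2, cup3, cup4, cup5 only 3 to 5 are there at a start; the rules pass over those that are not, and their reading is None.
At some moment in a run one of cup1, cup2, cup3, cup4, cup5 may be knocked a few centimetres aside while the robot is not near it.
Once in a run the grip may slacken for a moment while it holds something.
It also fails if it takes over 208 s, if anything falls off the work surface, if the arm or the gripper's body presses on something with over 40 N, if the wrist force passes 120 N, or if a joint passes its speed limit or range.

## Working session

There is one attempt and no reset: what is moved stays moved. The work goes in short steps, Python scripts to look and compute and a tool call to move; the robot and the scene stay as the last step left them, time stands still between calls to the robot, and variables do not carry over. Pictures are saved under pics/ and viewed, at most 14 in all, crops included, and the job is handed in when it is done.

Besides the shell and the picture viewer there is one more tool, called after "Emit:" as name([rows], argument=value, ...), one row to a line, values as JSON. servo_tool: Moves the arm, as the interface text tells. Its arguments: {"type":"object","properties":{"deltas":{"type":"array"},"fingers":{"type":"number"}},"required":["deltas"]}

```bash
mkdir -p pics; ls; cat > h.py <<'E'
import numpy as np, cv2
from plant import bot
def snap(cam,name,crop=None,scale=1):
    m=bot.camera_model(cam); im=bot.capture(cam)[:,:,::-1].copy()
    cv2.imwrite(f'pics/raw_{name}.png',im)
    if crop: x0,y0,x1,y1=crop; im=im[y0:y1,x0:x1]
    if scale!=1: im=cv2.resize(im,None,fx=scale,fy=scale,interpolation=cv2.INTER_CUBIC)
    cv2.imwrite(f'pics/{name}.png',im); np.savez(f'pics/{name}.npz',**{k:np.array(m[k]) for k in('mtx','xyz','rotation')}); return m
def RM(r):
    r=np.array(r,float)
    if r.shape==(3,3): return r
    from scipy.spatial.transform import Rotation as R
    return R.from_euler('xyz',r).as_matrix()
def load(name): return dict(np.load(f'pics/{name}.npz'))
def w(m,px,z):
    d=RM(m['rotation'])@np.linalg.inv(m['mtx'])@np.array([px[0],px[1],1.]); c=np.array(m['xyz'],float)
    return c+d*(z-c[2])/d[2]
def proj(m,p):
    q=m['mtx']@RM(m['rotation']).T@(np.array(p,float)-m['xyz']); return q[:2]/q[2]
E
python3 - <<'E'
from h import *
for c in('top','scene'):
    m=snap(c,c+'1',scale=1.4); print(c,m)
o=bot.get_obs();print(o)
E
```

```text
pics
top {'mtx': array([[432.05437475,   0.        , 279.82266133],
       [  0.        , 432.05437475, 206.86456312],
       [  0.        ,   0.        ,   1.        ]]), 'xyz': array([ 481.16158262,   28.77578676, 1178.87331248]), 'rotation': array([-3.08697307e+00, -1.26467445e-03, -1.56099921e+00])}
scene {'mtx': array([[487.88879939,   0.        , 277.13671933],
       [  0.        , 487.88879939, 201.34996293],
       [  0.        ,   0.        ,   1.        ]]), 'xyz': array([ 893.65379734,  667.0474751 , 1239.53011862]), 'rotation': array([-2.56275452, -0.01458976,  2.71039181])}
{'time': 0.1, 'joint_positions': array([ 1.11801038e+00,  3.42663272e-01,  1.52489633e+00,  5.41564619e-06,
        1.27537317e+00, -1.45974462e-01]), 'dq': array([ 0.00056486,  0.00026858, -0.00362746,  0.00045053, -0.00010284,
       -0.00211635]), 'tau': array([ 1.97666013e-03, -4.31998301e+01, -2.44697267e+01,  7.19775120e-02,
        5.24438848e-02, -2.83681942e-05]), 'tool_pos': array([158.35671886, 500.14852693, 197.617947  ]), 'tcp_rot': array([-3.14026754e+00, -2.00053471e-04,  2.83477946e+00]), 'contact_force': array([-0.5588071 ,  0.11394188,  0.75961682]), 'moment': array([-0.02894351,  0.06251357,  0.02847209]), 'finger_force': 0.0, 'grip_width': 91.75763871433115}
```

View pics/top1.png

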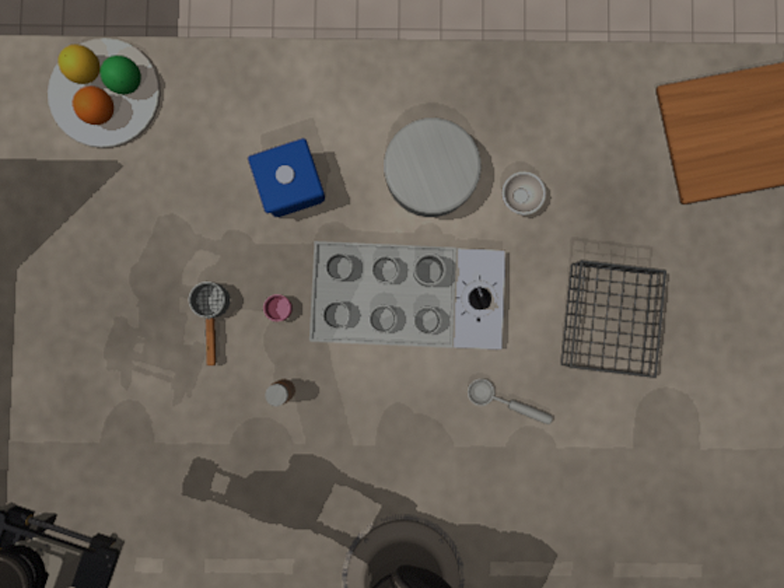

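View pics/scene1.png

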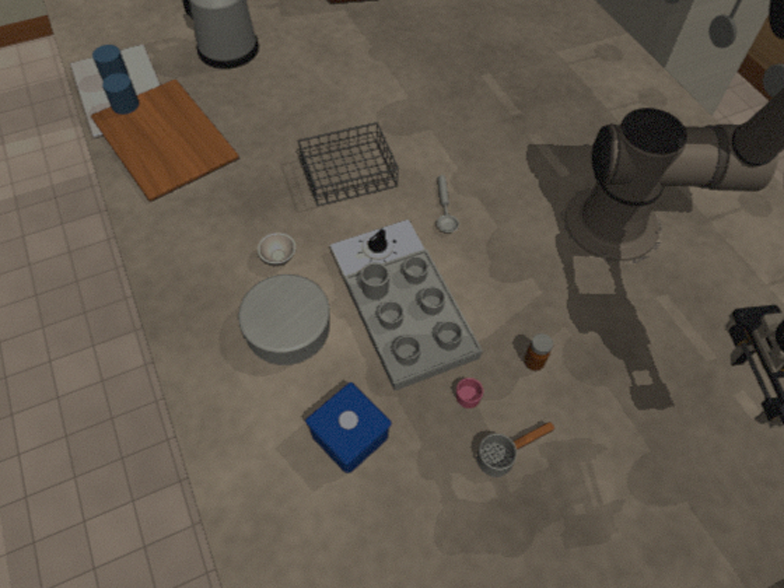

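The top view (1.4x) shows the warmer at x 312–505, y 242–348. Five cups are at (341,267), (387,270), (341,315), (385,319) and (430,320), with the tumbler at (430,270). The dial is at (479,298), the basket at (614,318), the sieve at (209,300) with its handle pointing down, and a pink cup at (278,308). I'll zoom in next.

```bash
python3 - <<'E'
import cv2
im=cv2.imread('pics/raw_top1.png')
a=im[160:260,215:375]; cv2.imwrite('pics/c1.png',cv2.resize(a,None,fx=5,fy=5,interpolation=cv2.INTER_CUBIC))
E
```

```text
(no output)
```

View pics/c1.png

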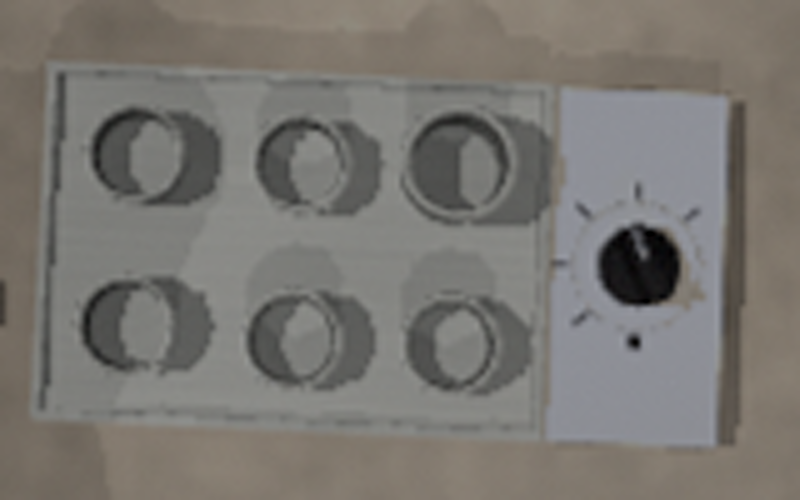

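The crop shows rims at about (137,155), (303,165), (130,325), (295,340) and (452,343), with the tumbler at (459,166). The dial is at (640,263) with its pointer almost opposite the dot at (634,342), so the angle is about 2.9.

```bash
python3 - <<'E'
from h import *
m=load('top1')
f=lambda p,z:np.round(w(m,(215+p[0]/5-.4,160+p[1]/5-.4),z),1)
for n,p in dict(A=(137,155),B=(303,165),C=(130,325),D=(295,340),E=(452,343)).items(): print(n,f(p,64))
print('T',f((459,166),88))
co=[f(p,30) for p in((47,62),(728,95),(716,444),(31,418))]; print(co)
print('edges',np.linalg.norm(co[0]-co[1]),np.linalg.norm(co[0]-co[3]),np.linalg.norm(co[1]-co[2]))
print('line',f((553,87),36),f((543,438),36))
print('dial disc',f((640,264),40),'dot',f((634,342),30),'L3',f((583,210),30), 'up',f((638,190),30),f((558,263),30))
g=lambda p,z:np.round(w(m,(p[0]/1.4,p[1]/1.4),z),1)
print('basket',[g(p,65) for p in((578,262),(666,270),(657,377),(562,367))])
print('sieve',g((209,300),44),'handle',g((211,365),22),g((210,320),22),'pink',g((278,305),34),'jar',g((278,393),85))
E
```

```text
A [583.3 126.3  64. ]
B [579.   40.3  64. ]
C [495.3 128.6  64. ]
D [488.4  43.5  64. ]
E [487.7 -37.5  64. ]
T [577.2 -39.   88. ]
[array([635.9, 178.1,  30. ]), array([ 621.8, -186.2,   30. ]), array([ 435.8, -179.8,   30. ]), array([446. , 183.4,  30. ])]
edges 364.57276365631037 189.97394558201918 186.11007495565622
line [624.4 -92.   36. ] [438.3 -87.4  36. ]
dial disc [ 530.4 -137.8   40. ] dot [ 489.4 -136.2   30. ] L3 [ 559.4 -108.9   30. ] up [ 570.4 -138.2   30. ] [531.  -95.6  30. ]
basket [array([ 596.6, -316. ,   65. ]), array([ 583.4, -478.6,   65. ]), array([ 386.6, -459.2,   65. ]), array([ 403.2, -285.3,   65. ])]
sieve [520.3 370.7  44. ] handle [397.5 370.3  22. ] [482.9 374.4  22. ] pink [512.5 242.9  34. ] jar [353.2 230.2  85. ]
```

Emit:
servo_tool([
  [[-0.0365,-0.033,0],[0,0,0]],
  [[-0.0365,-0.033,0],[0,0,0]],
  [[-0.0365,-0.033,0],[0,0,0]],
  [[-0.0365,-0.033,0],[0,0,0]],
  [[-0.0365,-0.033,0],[0,0,0]],
  [[-0.0365,-0.033,0],[0,0,0]],
  [[-0.0365,-0.033,0],[0,0,0]],
  [[-0.0365,-0.033,0],[0,0,0]],
  [[-0.0365,-0.033,0],[0,0,0]],
  [[-0.0365,-0.033,0],[0,0,0]],
  [[-0.0365,-0.033,0],[0,0,0]],
  [[-0.0365,-0.033,0],[0,0,0]],
  [[-0.0365,-0.033,0],[0,0,0]],
  [[-0.0365,-0.033,0],[0,0,0]],
  [[-0.0365,-0.033,0],[0,0,0]],
  [[0,0,0],[0,0,0]],
  [[0,0,0],[0,0,0]],
], fingers=0.4)

```text
time: 2.22
tool_pos: [530.4, -136.2, 197.6]
tcp_rot: [3.141, -0.002, 2.834]
contact_force: [0.6, -0.3, -0.4]
grip_width: 36.5
finger_force: 0.0
```

Emit:
servo_tool([
  [[0,0,0],[0,0,10]],
  [[0,0,0],[0,0,10]],
  [[0,0,0],[0,0,10]],
  [[0,0,0],[0,0,10]],
  [[0,0,0],[0,0,10]],
  [[0,0,0],[0,0,10]],
  [[0,0,0],[0,0,10]],
  [[0,0,0],[0,0,10]],
  [[0,0,0],[0,0,10]],
  [[0,0,0],[0,0,10]],
  [[0,0,0],[0,0,10]],
  [[0,0,0],[0,0,10]],
  [[0,0,0],[0,0,10]],
  [[0,0,0],[0,0,10]],
  [[0,0,0],[0,0,10]],
  [[0,0,0],[0,0,0]],
  [[0,0,0],[0,0,0]],
])

```text
time: 4.35
tool_pos: [530.8, -136.0, 198.4]
tcp_rot: [-3.142, -0.0, 0.221]
contact_force: [0.2, 0.7, 0.8]
grip_width: 36.3
finger_force: 0.0
```

```bash
cat >> h.py <<'E'
def plan(x,y,z,yaw):
    "delta in tool axes (m) and turn (deg) from measured pose"
    o=bot.get_obs(); c=o['tcp_rot'][2]; d=np.array([x,y,z])-o['tool_pos']
    D=np.array([d[0]*np.cos(c)+d[1]*np.sin(c), d[0]*np.sin(c)-d[1]*np.cos(c), -d[2]])/1000
    t=-np.rad2deg((yaw-c+np.pi/2)%np.pi-np.pi/2)
    print('t',round(o['time'],2),'pos',o['tool_pos'].round(1),'yaw',round(c,4),'q6',round(o['joint_positions'][5],2),'w',round(o['grip_width'],1),'D',D.round(4),'turn',round(t,2))
E
python3 - <<'E'
from h import *
plan(530.3,-136.5,48,0.21)
m=snap('wrist','w1',scale=1.4); snap('top','top2')
for p in((530.3,-136.5,74),(530.3,-136.5,30)): print(proj(m,p)*1.4)
E
```

```text
t 4.35 pos [ 530.8 -136.   198.4] yaw 0.2211 q6 0.96 w 36.3 D [-0.0006  0.0004  0.1504] turn 0.64
[389.1194405  274.07397761]
[388.80816825 262.71780675]
```

View pics/w1.png

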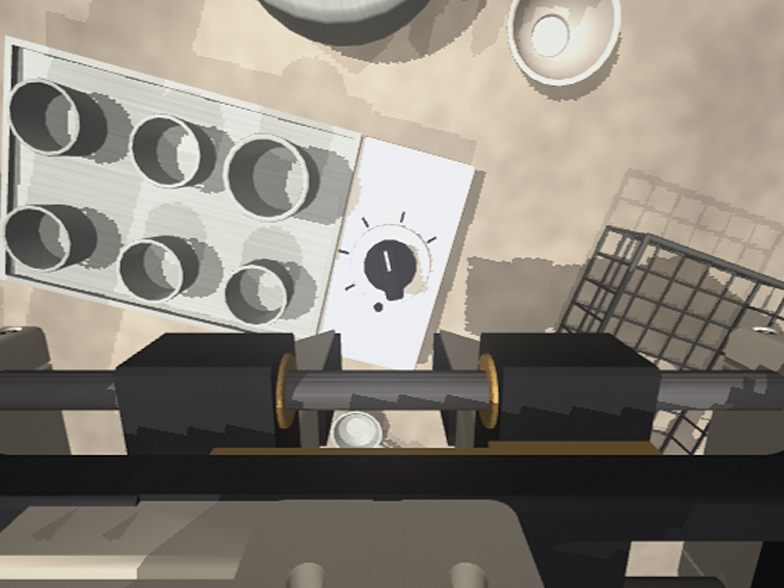

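The dial is at (390,266), where I predicted it. The white pointer line runs from (386,251) to (391,273).

```bash
python3 - <<'E'
from h import *
im=cv2.imread('pics/raw_w1.png')[150:230,230:330]; cv2.imwrite('pics/c2.png',cv2.resize(im,None,fx=6,fy=6,interpolation=cv2.INTER_CUBIC))
m=load('w1')
a=w(m,np.array((386,251))/1.4,74);b=w(m,np.array((391,273))/1.4,74);print(a,b)
ang=np.arctan2(*(a-b)[[1,0]]);print(ang,'dial',(np.pi-.034-ang)%6.283)
E
```

```text
[ 546.84209662 -130.39075852   74.        ] [ 531.41334124 -137.69355723   74.        ]
0.44207990300301087 dial 2.6655127505867826
```

View pics/c2.png

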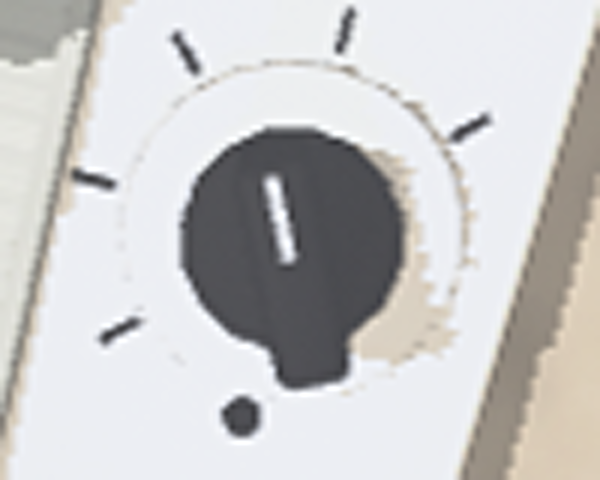

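The pointer runs from (271,177) to (290,263) in the crop, between the third line at (185,52) and the fourth at (346,30).

```bash
python3 - <<'E'
from h import *
m=load('w1'); f=lambda p,z:w(m,(230+(p[0]-2.5)/6,150+(p[1]-2.5)/6),z)
a,b=f((271,177),74),f((290,263),74)
ang=np.arctan2(*(a-b)[[1,0]]);print(a,b,ang,'dial',(np.pi-.034-ang)%6.283)
L=[f(p,30) for p in((240,415),(122,330),(94,180),(185,52),(346,30),(472,127))]
for i,p in enumerate(L): print(p.round(1), p[:2]-np.array([530.3,-136.5]), 'imp yaw', np.arctan2(p[1]+136.5,p[0]-530.3)-np.pi+i*np.pi/4)
print(np.mean([L[0],L[4]],0))
plan(530.3,-136.5,48,ang)
E
```

```text
[ 546.82971058 -129.37043171   74.        ] [ 532.75512151 -135.91665126   74.        ] 0.4353473783078331 dial 2.67224527528196
[ 490.4 -135.3   30. ] [-39.93051494   1.17997604] imp yaw -0.029542137237799526
[ 502.6 -108.3   30. ] [-27.65975805  28.19631413] imp yaw -0.009605752051593974
[531.4 -96.9  30. ] [ 1.05336288 39.60867894] imp yaw -0.026587977313156985
[ 559.8 -109.2   30. ] [29.47411336 27.26857905] imp yaw -0.03884948900816809
[ 570.7 -138.7   30. ] [40.40528499 -2.17654278] imp yaw -0.053815761623578595
[ 557.8 -167.    30. ] [ 27.53985768 -30.51367249] imp yaw -0.051180655969768285
[ 530.53738503 -136.99828337   30.        ]
t 4.45 pos [ 530.9 -136.3  198.3] yaw 0.2195 q6 0.96 w 36.8 D [-6.000e-04  1.000e-04  1.503e-01] turn -12.37
```

Emit:
servo_tool([
  [[0,0,0.02],[0,0,-6.2]],
  [[0,0,0.02],[0,0,-6.2]],
  [[0,0,0.03],[0,0,0]],
  [[0,0,0.03],[0,0,0]],
  [[0,0,0.025],[0,0,0]],
  [[0,0,0.015],[0,0,0]],
  [[0,0,0.01],[0,0,0]],
  [[0,0,0],[0,0,0]],
  [[0,0,0],[0,0,0]],
])

```text
time: 5.58
tool_pos: [531.6, -136.9, 49.0]
tcp_rot: [3.141, -0.001, 0.433]
contact_force: [0.3, 0.8, -0.1]
grip_width: 36.6
finger_force: 0.0
```

Emit:
servo_tool([
  [[0,0,0],[0,0,0]],
  [[0,0,0],[0,0,0]],
  [[0,0,0],[0,0,0]],
  [[0,0,0],[0,0,0]],
], fingers=0)

```text
time: 6.08
tool_pos: [531.0, -136.7, 48.3]
tcp_rot: [3.142, -0.0, 0.433]
contact_force: [0.5, -0.1, 0.0]
grip_width: 2.6
finger_force: 0.0
```

Emit:
servo_tool([
  [[0,0,0],[0,0,-8]],
  [[0,0,0],[0,0,-8]],
  [[0,0,0],[0,0,-8]],
  [[0,0,0],[0,0,-8]],
  [[0,0,0],[0,0,-8]],
  [[0,0,0],[0,0,-8]],
  [[0,0,0],[0,0,-8]],
  [[0,0,0],[0,0,-8]],
  [[0,0,0],[0,0,-8]],
  [[0,0,0],[0,0,-8]],
  [[0,0,0],[0,0,-8]],
  [[0,0,0],[0,0,-8]],
  [[0,0,0],[0,0,-8]],
  [[0,0,0],[0,0,-8]],
  [[0,0,0],[0,0,-8]],
  [[0,0,0],[0,0,-8]],
  [[0,0,0],[0,0,-8]],
  [[0,0,0],[0,0,-8]],
  [[0,0,0],[0,0,0]],
  [[0,0,0],[0,0,0]],
])

```text
time: 8.57
tool_pos: [531.0, -136.7, 48.2]
tcp_rot: [3.142, -0.0, 2.944]
contact_force: [-0.6, 0.0, -0.1]
grip_width: 0.5
finger_force: 0.0
```

```bash
python3 - <<'E'
from h import *
plan(530.6,-137,48,np.pi-.035); print(bot.get_obs()['moment'],bot.get_obs()['contact_force'])
E
```

```text
t 8.57 pos [ 531.  -136.7   48.2] yaw 2.9438 q6 -1.76 w 0.5 D [ 0.0003 -0.0004  0.0002] turn -9.32
[ 0.01790929 -0.02682258 -0.02811817] [-0.64339807  0.03109134 -0.06164487]
```

```bash
python3 - <<'E'
from h import *
snap('wrist','w2'); snap('scene','s2')
a=cv2.imread('pics/raw_w2.png'); b=cv2.imread('pics/raw_s2.png')[130:270,210:350]
b=cv2.resize(b,(420,420)); cv2.imwrite('pics/c3.png',cv2.resize(np.hstack([a,b]),(800,343)))
E
```

```text
(no output)
```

View pics/c3.png

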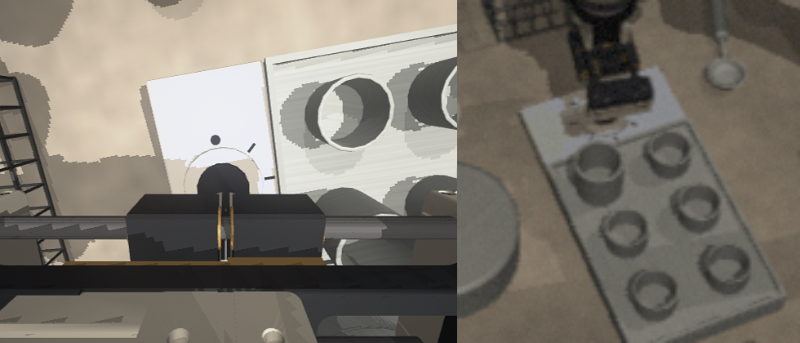

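```bash
python3 - <<'E'
from h import *
for n in('w1','w2'):
    m=load(n); print(n,m['xyz'],m['rotation'])
    s=1.4 if n=='w1' else 800/980
    for p in((530.6,-137,42),(530.6,-137,74),(530.6,-137,48)): print(p,proj(m,p)*s)
print(proj(load('w1'),(530.8,-136,198.4))*1.4)
o=bot.get_obs(); print(o['joint_positions'],o['tool_pos'],o['tcp_rot'])
# bar silhouette check in current picture
a=cv2.imread('pics/raw_w2.png')[190:340,180:380]; cv2.imwrite('pics/c4.png',cv2.resize(a,None,fx=4,fy=4,interpolation=cv2.INTER_CUBIC))
E
```

```text
w1 [ 597.8992241  -119.28798488  384.08626163] [ 2.88197031e+00 -1.63096465e-04 -1.34978508e+00]
(530.6, -137, 42) [389.55838203 265.32176122]
(530.6, -137, 74) [389.85786235 273.8356269 ]
(530.6, -137, 48) [389.61041689 266.80104986]
w2 [ 463.51541279 -121.588024    233.88818142] [2.88208085e+00 2.21333905e-04 1.37293692e+00]
(530.6, -137, 42) [223.10937736 190.27920548]
(530.6, -137, 74) [222.68842498 205.818775  ]
(530.6, -137, 48) [223.04050061 192.82180912]
[389.91654249 331.45145349]
[-3.91849122e-01  5.46446787e-01  1.65213516e+00  1.20134581e-04
  9.42983802e-01 -1.76589696e+00] [ 531.0036062  -136.71816259   48.21087021] [3.14150248e+00 4.52382860e-05 2.94477360e+00]
```

View pics/c4.png

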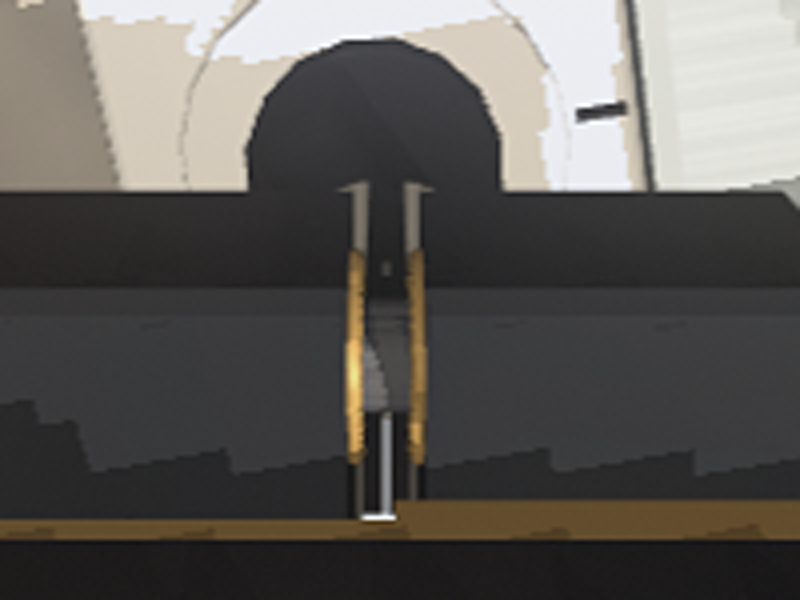

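Emit:
servo_tool([
  [[0,0,0],[0,0,0]],
  [[0,0,0],[0,0,0]],
  [[0,0,0],[0,0,0]],
  [[0,0,-0.03],[0,0,0]],
  [[0,0,-0.04],[0,0,0]],
  [[0,0,-0.04],[0,0,0]],
  [[0,0,-0.04],[0,0,0]],
  [[0,0,0],[0,0,0]],
  [[0,0,0],[0,0,0]],
], fingers=0.4)

```text
time: 9.8
tool_pos: [530.5, -136.6, 197.4]
tcp_rot: [3.141, -0.001, 2.946]
contact_force: [-0.3, 0.3, -0.3]
grip_width: 36.6
finger_force: 0.0
```

```bash
python3 - <<'E'
from h import *
m=snap('wrist','w3'); print(proj(m,(530.6,-137,74)))
a=cv2.imread('pics/raw_w3.png')[100:250,170:370]; cv2.imwrite('pics/c5.png',cv2.resize(a,None,fx=4,fy=4,interpolation=cv2.INTER_CUBIC))
E
```

```text
[274.23461634 195.75428148]
```

View pics/c5.png

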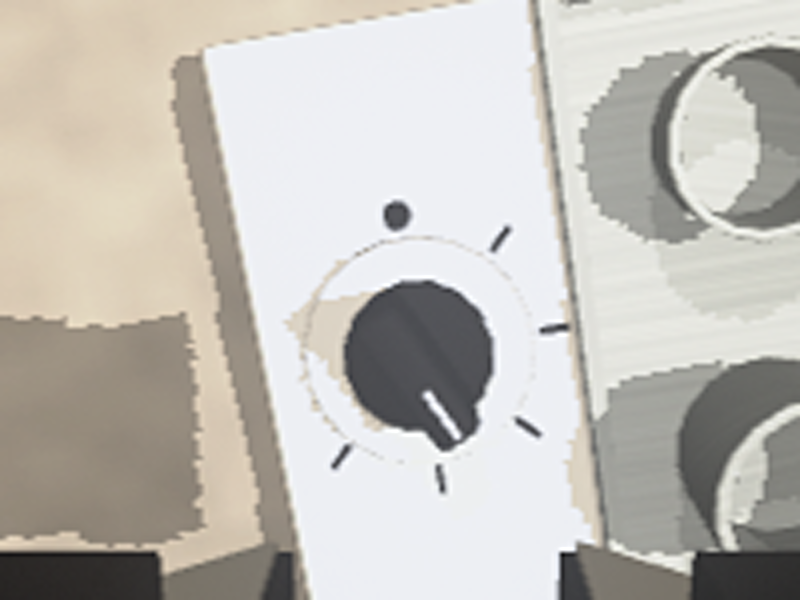

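```bash
python3 - <<'E'
from h import *
def ray(m,px):
    d=RM(m['rotation'])@np.linalg.inv(m['mtx'])@np.array([px[0],px[1],1.]); return m['xyz'],d/np.linalg.norm(d)
def tri(rs):
    A=sum(np.eye(3)-np.outer(d,d) for c,d in rs); b=sum((np.eye(3)-np.outer(d,d))@c for c,d in rs); return np.linalg.solve(A,b)
m1,m3=load('w1'),load('w3')
p1=lambda p:(230+(p[0]-2.5)/6,150+(p[1]-2.5)/6); p3=lambda p:(170+(p[0]-1.5)/4,100+(p[1]-1.5)/4)
for n,a,b in(('tip',(271,177),(460,438)),('tail',(290,263),(426,393)),('dot',(240,415),(397,215)),('l3',(185,52),(528,427))):
    print(n,tri([ray(m1,p1(a)),ray(m3,p3(b))]).round(1))
E
```

```text
tip [ 546.9 -129.2   74.3]
tail [ 533.  -135.7   75.1]
dot [ 490.  -135.4   28.8]
l3 [ 559.7 -109.2   29.2]
```

The dial hasn't moved and its geometry triangulates correctly, with the top at z≈74. The fingers still closed to 0.5 mm, so I'll regrip and watch the width closely.

Emit:
servo_tool([
  [[0,0,0],[0,0,9.6]],
  [[0,0,0],[0,0,9.6]],
  [[0,0,0],[0,0,9.6]],
  [[0,0,0],[0,0,9.6]],
  [[0,0,0],[0,0,9.6]],
  [[0,0,0],[0,0,9.6]],
  [[0,0,0],[0,0,9.6]],
  [[0,0,0],[0,0,9.6]],
  [[0,0,0],[0,0,9.6]],
  [[0,0,0],[0,0,9.6]],
  [[0,0,0],[0,0,9.6]],
  [[0,0,0],[0,0,9.6]],
  [[0,0,0],[0,0,9.6]],
  [[0,0,0],[0,0,9.6]],
  [[0,0,0],[0,0,9.6]],
  [[0,0,0.04],[0,0,0]],
  [[0,0,0.04],[0,0,0]],
  [[0,0,0.04],[0,0,0]],
  [[0,0,0],[0,0,0]],
  [[0,0,0],[0,0,0]],
])

```text
time: 12.35
tool_pos: [531.4, -136.9, 78.9]
tcp_rot: [3.141, -0.0, 0.433]
contact_force: [0.9, -0.2, 0.9]
grip_width: 36.3
finger_force: 0.0
```

```bash
python3 - <<'E'
from h import *
plan(530.6,-137,48,.435)
m=snap('wrist','w4'); s=snap('scene','s4'); t=snap('top','t4')
print(proj(m,(530.6,-137,74)),proj(s,(530.6,-137,74)),proj(t,(530.6,-137,74)))
b=cv2.imread('pics/raw_s4.png')[120:220,210:330]; a=cv2.imread('pics/raw_w4.png')[130:280,180:380]
cv2.imwrite('pics/c6.png',np.hstack([cv2.resize(a,(400,300)),cv2.resize(b,(360,300),interpolation=cv2.INTER_CUBIC)]))
E
```

```text
t 12.35 pos [ 531.4 -136.9   78.9] yaw 0.4332 q6 0.75 w 36.3 D [-0.0008 -0.0003  0.0309] turn -0.1
[277.81282433 235.84208095] [269.35929227 167.55660505] [344.21987845 211.78201337]
```

View pics/c6.png

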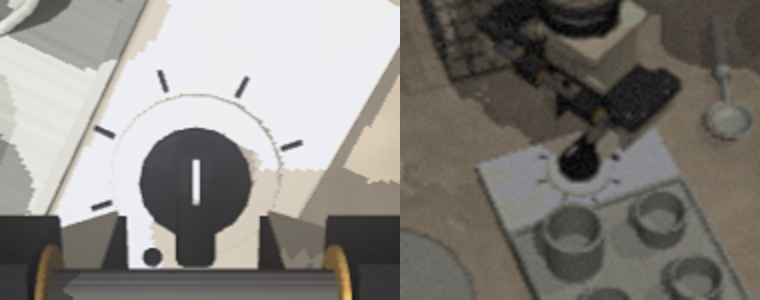

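The bar lies centred between the fingers and along the tool's x. I'll go down and close slowly.

Emit:
servo_tool([
  [[-0.0008,0,0.016],[0,0,0]],
  [[0,0,0.015],[0,0,0]],
  [[0,0,0],[0,0,0]],
  [[0,0,0],[0,0,0]],
])

```text
time: 13.0
tool_pos: [530.6, -137.2, 47.6]
tcp_rot: [3.141, -0.001, 0.433]
contact_force: [0.1, 0.2, -0.4]
grip_width: 36.5
finger_force: 0.0
```

Emit:
servo_tool([
  [[0,0,0],[0,0,0]],
  [[0,0,0],[0,0,0]],
  [[0,0,0],[0,0,0]],
], fingers=0.1)

```text
time: 13.38
tool_pos: [530.4, -137.1, 47.4]
tcp_rot: [3.141, -0.0, 0.433]
contact_force: [0.4, -0.6, 0.5]
grip_width: 12.1
finger_force: 0.0
```

Emit:
servo_tool([
  [[0,0,0],[0,0,0]],
  [[0,0,0],[0,0,0]],
  [[0,0,0],[0,0,0]],
  [[0,0,0],[0,0,0]],
], fingers=0.05)

```text
time: 13.88
tool_pos: [530.3, -137.0, 47.2]
tcp_rot: [-3.142, -0.0, 0.433]
contact_force: [0.1, -0.1, 0.1]
grip_width: 4.9
finger_force: 0.0
```

```bash
python3 - <<'E'
from h import *
o=bot.get_obs();print({k:np.round(v,3) for k,v in o.items()})
m=snap('wrist','w5'); s=snap('scene','s5'); t=snap('top','t5')
print(proj(m,(530.6,-137,74)))
a=cv2.imread('pics/raw_w5.png')[170:320,190:370]; b=cv2.imread('pics/raw_s5.png')[120:220,215:315]; c=cv2.imread('pics/raw_t5.png')[170:250,300:390]
r=lambda i,wd:cv2.resize(i,(wd,300),interpolation=cv2.INTER_CUBIC)
cv2.imwrite('pics/c7.png',np.hstack([r(a,360),np.clip(r(b,300)*1.6,0,255).astype('uint8')]))
E
```

```text
{'time': np.float64(13.875), 'joint_positions': array([-0.393,  0.547,  1.655,  0.   ,  0.94 ,  0.745]), 'dq': array([ 0.001,  0.003, -0.   , -0.001, -0.   , -0.002]), 'tau': array([ 1.0000e-03, -4.8522e+01, -1.9579e+01,  6.9000e-02, -2.7000e-02,
        0.0000e+00]), 'tool_pos': array([ 530.268, -137.027,   47.189]), 'tcp_rot': array([-3.142, -0.   ,  0.433]), 'contact_force': array([ 0.138, -0.114,  0.07 ]), 'moment': array([-0.103,  0.152, -0.07 ]), 'finger_force': np.float64(0.0), 'grip_width': np.float64(4.859)}
[278.79875241 253.37354826]
```

View pics/c7.png

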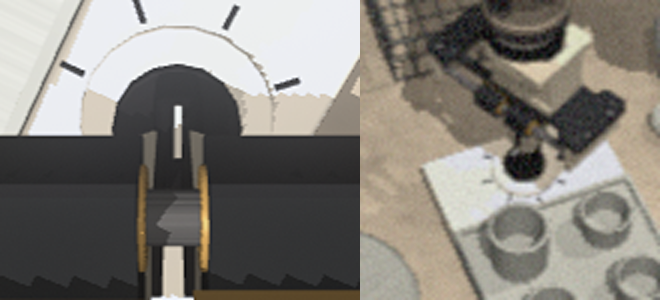

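```bash
python3 - <<'E'
from h import *
from scipy.spatial.transform import Rotation as R
m=load('w1'); print(m['mtx'])
T=np.array([530.9,-136.3,198.3]); c=.2195; ex=np.array([np.cos(c),np.sin(c),0]); ey=np.array([np.sin(c),-np.cos(c),0])
for xo in(0,9.5):
  for up in(0,19,30,40):
    a=proj(m,T+ex*xo+ey*18.3+[0,0,up]);b=proj(m,T+ex*xo-ey*18.3+[0,0,up]); print(xo,up,a.round(1),b.round(1))
im=cv2.imread('pics/raw_w1.png',0).astype(int)
for y in(236,238,240,244,248,256,262): print(y,im[y,200:360:2])
E
```

```text
[[302.38799795   0.         276.1106549 ]
 [  0.         302.38799795 207.39509999]
 [  0.           0.           1.        ]]
0 0 [307.  236.7] [250.9 236.6]
0 19 [310.2 247.9] [248.4 247.9]
0 30 [312.4 255.6] [246.6 255.5]
0 40 [314.6 263.4] [244.8 263.3]
9.5 0 [307.4 222.8] [250.7 222.7]
9.5 19 [310.7 232.8] [248.  232.7]
9.5 30 [312.9 239.5] [246.2 239.5]
9.5 40 [315.2 246.5] [244.4 246.4]
236 [232 234 233 229 223 225 224 226 225 224 224 220 225 133 206 241 242 160
 104 111 244 239 237 237 237 237 237 237 237 237 237 237 237 237 238 237
 237 237 237 237 237 237 237 237 237 237 237 237 237 237 237 239 176 146
 147 147 179 116 105 153 194 212 215 214 214 215 196 150 149 144 143 142
 141 141 141 139 139 138 138 137]
238 [ 42  41  43  43  36 237 231 227 223 223 225 225 227 114 154 105 108 112
 114  96  51  58 242 237 237 237 237 237 237 237 237 237 237 237 237 237
 237 237 237 237 237 237 237 237 237 237 237 236 237 237 237 238 127 147
 148  53  54  81 113 111 109 106 113 199 215 217 215 215 146 148 140 142
  44  45  45  44  44  43  42  40]
240 [ 52  53  53  54  48 160 224 228 231 23
[... 906 characters left out ...]
07  77
  48  49  47  47  44  45  45  44]
256 [ 44  91  81  66  67  66 107 107 107 107 107 107 108 108 108 109  94  54
  56  55  57  53 163 205 202 216 231 236 237 237 237 236 236 237 236 236
 236 237 236 237 237 237 237 236 236 236 236 236 239 167 146 146 143 215
 189  50  54  54  53  52  79 109 107 107 107 107 106 106 105 105 106  72
  94  94 105 113  41  43  41  39]
262 [103  90  66  65  65  64  94 106 106 107 106 107 107 107 109  85  50  52
  53  53  54  51 148 208 207 208 206 205 205 202 202 202 207 209 213 214
 214 216 230 238 239 239 239 238 238 238 238 240 198 211 208 208 206 206
 174  50  52  50  51  51  49  77 108 107 107 107 106 106 105 105  98  76
  93  93  99 140 144  35  40  41]
```

The image of the fingertips (66 px apart for a 36.5 mm opening, at row 238) puts the real tips about 29 mm above the reported TCP. That means they closed just over the bar's top. I'll open, go 17 mm lower and check.

Emit:
servo_tool([
  [[0,0,0],[0,0,0]],
  [[0,0,0],[0,0,0]],
  [[0,0,0],[0,0,0]],
  [[0,0,0],[0,0,0]],
  [[0,0,0.006],[0,0,0]],
  [[0,0,0.005],[0,0,0]],
  [[0,0,0.006],[0,0,0]],
  [[0,0,0],[0,0,0]],
  [[0,0,0],[0,0,0]],
], fingers=0.4)

```text
time: 15.15
tool_pos: [530.3, -137.1, 30.2]
tcp_rot: [-3.142, -0.0, 0.433]
contact_force: [-0.8, -0.1, 0.5]
grip_width: 36.7
finger_force: 0.0
```

Emit:
servo_tool([
  [[0,0,0],[0,0,0]],
  [[0,0,0],[0,0,0]],
  [[0,0,0],[0,0,0]],
  [[0,0,0],[0,0,0]],
], fingers=0)

```text
time: 15.65
tool_pos: [530.9, -138.0, 30.4]
tcp_rot: [3.14, -0.001, 0.433]
contact_force: [1.8, -5.1, -1.6]
grip_width: 13.4
finger_force: 30.0
```

The bar is gripped at 13.4 mm with 30 N. Now I'll turn the dial counterclockwise to off.

Emit:
servo_tool([
  [[0,0,0],[0,0,-8]],
  [[0,0,0],[0,0,-8]],
  [[0,0,0],[0,0,-8]],
  [[0,0,0],[0,0,-8]],
  [[0,0,0],[0,0,-8]],
  [[0,0,0],[0,0,-8]],
  [[0,0,0],[0,0,-8]],
  [[0,0,0],[0,0,-8]],
  [[0,0,0],[0,0,-8]],
  [[0,0,0],[0,0,-8]],
  [[0,0,0],[0,0,-8]],
  [[0,0,0],[0,0,-8]],
  [[0,0,0],[0,0,-8]],
  [[0,0,0],[0,0,-8]],
  [[0,0,0],[0,0,-8]],
  [[0,0,0],[0,0,-8]],
  [[0,0,0],[0,0,-8]],
  [[0,0,0],[0,0,-8]],
  [[0,0,0],[0,0,0]],
  [[0,0,0],[0,0,0]],
])

```text
time: 18.15
tool_pos: [529.0, -138.3, 30.4]
tcp_rot: [-3.14, -0.002, 2.947]
contact_force: [-4.8, -6.9, 3.1]
grip_width: 13.6
finger_force: 30.0
```

Emit:
servo_tool([
  [[0,0,0],[0,0,-4]],
  [[0,0,0],[0,0,-4]],
  [[0,0,0],[0,0,-1.5]],
  [[0,0,0],[0,0,0]],
  [[0,0,0],[0,0,0]],
])

```text
time: 18.77
tool_pos: [529.0, -138.5, 30.4]
tcp_rot: [-3.14, -0.002, 3.112]
contact_force: [-5.0, -7.5, 2.6]
grip_width: 13.6
finger_force: 30.0
```

```bash
python3 - <<'E'
from h import *
plan(530.6,-137,30,np.pi-.035); print(bot.get_obs()['moment'],bot.get_obs()['finger_force'])
E
```

```text
t 18.77 pos [ 529.  -138.5   30.4] yaw 3.1123 q6 -1.93 w 13.6 D [-0.0015  0.0015  0.0004] turn 0.33
[-1.51991914  0.88147044 -0.17896174] 30.02204328775406
```

Emit:
servo_tool([
  [[0,0,0],[0,0,-1]],
  [[0,0,0],[0,0,-1]],
  [[0,0,0],[0,0,0]],
  [[0,0,0],[0,0,0]],
])

```text
time: 19.27
tool_pos: [529.1, -138.4, 30.4]
tcp_rot: [-3.14, -0.002, -3.137]
contact_force: [-4.9, -6.9, 1.9]
grip_width: 13.9
finger_force: 30.8
```

```bash
python3 - <<'E'
from h import *
plan(530.6,-137,30,np.pi-.035); print(bot.get_obs()['moment'],bot.get_obs()['finger_force'])
E
```

```text
t 19.27 pos [ 529.1 -138.4   30.4] yaw -3.1374 q6 -1.97 w 13.9 D [-0.0015  0.0014  0.0004] turn 2.25
[-1.36078524  0.85735527 -0.63211137] 30.763189494609833
```

The moment rose to 0.63 N m, so the dial is at the off stop. I'll release, rise and turn the tool to the diagonal.

Emit:
servo_tool([
  [[0,0,0],[0,0,0]],
  [[0,0,0],[0,0,0]],
  [[0,0,0],[0,0,0]],
  [[0,0,-0.02],[0,0,0]],
  [[0,0,-0.04],[0,0,0]],
  [[0,0,-0.04],[0,0,0]],
  [[0,0,-0.04],[0,0,0]],
  [[0,0,0],[0,0,9]],
  [[0,0,0],[0,0,9]],
  [[0,0,0],[0,0,9]],
  [[0,0,0],[0,0,9]],
  [[0,0,0],[0,0,9]],
  [[0,0,0],[0,0,0]],
  [[0,0,0],[0,0,0]],
], fingers=0.4)

```text
time: 21.02
tool_pos: [530.2, -136.9, 170.2]
tcp_rot: [3.142, -0.0, 2.365]
contact_force: [-0.1, 0.1, -0.0]
grip_width: 36.8
finger_force: 0.0
```

```bash
cat >> h.py <<'E'
CUP=dict(A=(583.3,126.3),B=(579,40.3),C=(495.3,128.6),D=(488.4,43.5),E=(487.7,-37.5),T=(577.2,-39))
def ray(m,px):
    d=RM(m['rotation'])@np.linalg.inv(m['mtx'])@np.array([px[0],px[1],1.]); return m['xyz'],d/np.linalg.norm(d)
def track(img,names,ref='pics/raw_top1.png'):
    a=cv2.imread(ref,0);b=cv2.imread(img,0);m=load('top1')
    for n in names:
        p=proj(m,(*CUP[n],64)); x,y=np.round(p).astype(int); r=14;s=24
        t=a[y-r:y+r,x-r:x+r]; q=b[y-s:y+s,x-s:x+s]
        R=cv2.matchTemplate(q,t,cv2.TM_CCOEFF_NORMED); _,v,_,l=cv2.minMaxLoc(R)
        print(n,'shift px',l[0]-(s-r),l[1]-(s-r),'score',round(v,2))
E
python3 - <<'E'
from h import *
m=snap('wrist','w6'); snap('top','top6'); im=cv2.imread('pics/raw_w6.png')
plan(*CUP['E'],90,2.356)
# pointer: white blob close to dial centre at z=74
g=im.min(2); best=[]
for d in np.arange(-.4,.41,.02):
    a=np.pi-.035-d; v=[g[tuple(np.round(proj(m,(530.4+r*np.cos(a),-137.4+r*np.sin(a),74))[::-1]).astype(int))] for r in np.arange(4,17,1)]
    best.append((int(np.mean(v)),round(d,2)))
print(sorted(best)[-6:])
track('pics/raw_top6.png','ABCDET')
q=proj(m,(530,-137,74)); print(q); x,y=q.astype(int)
cv2.imwrite('pics/c8.png',np.hstack([cv2.resize(im,(400,300)),cv2.resize(im[max(0,y-45):y+45,x-60:x+60],(400,300),interpolation=cv2.INTER_CUBIC)]))
E
```

```text
t 21.12 pos [ 530.2 -137.   170.2] yaw 2.3639 q6 -1.19 w 36.9 D [0.1001 0.041  0.0802] turn 0.45
[(217, np.float64(-0.02)), (227, np.float64(0.0)), (230, np.float64(0.08)), (237, np.float64(0.06)), (238, np.float64(0.02)), (238, np.float64(0.04))]
A shift px 0 0 score 0.99
B shift px 0 0 score 0.98
C shift px 0 0 score 0.97
D shift px 10 6 score 0.54
E shift px 0 0 score 0.8
T shift px 0 0 score 0.88
[274.72039449 202.32964289]
```

View pics/c8.png

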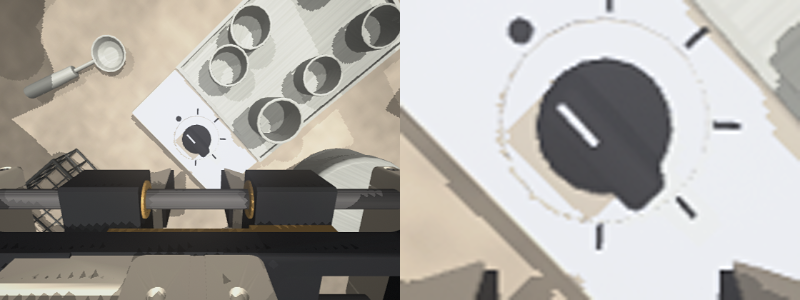

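The pointer sits at the dot, so the dial is off. Cup D at (250,27) seems to have been knocked toward E at (228,65). I'll measure both, using HoughCircles.

```bash
cat >> h.py <<'E'
def rim(name,xy,z=64,r0=26,raw=None,win=22):
    "refine the rim centre: maximise edge response of the projected ellipse, over xy"
    m=load(name); g=cv2.imread(f'pics/raw_{name}.png',0).astype(np.float32); G=cv2.GaussianBlur(g,(0,0),.8)
    a=np.linspace(0,2*np.pi,60,endpoint=False); best=(-1,)
    def samp(c,r):
        P=np.c_[c[0]+r*np.cos(a),c[1]+r*np.sin(a),np.full(60,z)]
        q=(m['mtx']@RM(m['rotation']).T@(P-m['xyz']).T); q=(q[:2]/q[2]).astype(np.float32)
        return cv2.remap(G,q[0][None],q[1][None],cv2.INTER_LINEAR,borderValue=0)[0]
    for step,rg in((3,win),(1,3)):
        c0=np.array(xy) if step==3 else np.array(best[1])
        for dx in np.arange(-rg,rg+.1,step):
            for dy in np.arange(-rg,rg+.1,step):
                c=c0+[dx,dy]; s=np.mean(np.clip(samp(c,r0-1.2)-.5*samp(c,r0-6)-.5*samp(c,r0+4),-20,40))
                if s>best[0] or (step==1 and dx==-rg and dy==-rg): best=(s,tuple(c)) if s>best[0] or step==1 and False else best
    return np.round(best[1],1),round(float(best[0]),1)
E
python3 - <<'E'
from h import *
m=load('w6')
print('D',w(m,(350,38),64),'E',w(m,(319,91),64),'B',w(m,(451,102),64))
for n in'ABCDE': print(n,rim('top1',CUP[n]),rim('top6',CUP[n],win=40 if n=='D' else 15))
print('w6',rim('w6',(488,43),win=36),rim('w6',CUP['E']),rim('w6',CUP['B']))
E
```

```text
D [472.76126842  11.16717462  64.        ] E [485.82556949 -37.24402934  64.        ] B [577.35481375  42.43410429  64.        ]
A (array([586.3, 130.3]), 12.6) (array([586.3, 130.3]), 13.5)
B (array([581. ,  43.3]), 9.5) (array([581. ,  43.3]), 9.8)
C (array([495.3, 133.6]), 11.3) (array([495.3, 133.6]), 12.1)
D (array([488.4,  21.5]), 6.6) (array([473.4,  13.5]), 5.6)
E (array([486.7, -36.5]), 6.8) (array([486.7, -36.5]), 7.9)
w6 (array([473.,  14.]), 37.4) (array([487.7, -36.5]), 31.6) (array([581. ,  42.3]), 39.7)
```

D is now at (473,13.5), touching E at (487,-36.5). I'll grip E first, closing across the line that joins them (yaw 1.84).

Emit:
servo_tool([
  [[0.034,0.014,0],[0,0,0]],
  [[0.034,0.014,0],[0,0,0]],
  [[0.034,0.0135,0],[0,0,0]],
  [[0,0,0],[0,0,10]],
  [[0,0,0],[0,0,10]],
  [[0,0,0.02],[0,0,10]],
  [[0,0,0.03],[0,0,0]],
  [[0,0,0.03],[0,0,0]],
  [[0,0,0],[0,0,0]],
  [[0,0,0],[0,0,0]],
], fingers=0.68)

```text
time: 22.38
tool_pos: [487.6, -36.0, 91.2]
tcp_rot: [3.14, 0.001, 1.839]
contact_force: [-1.0, 0.0, 0.0]
grip_width: 62.5
finger_force: 0.0
```

```bash
python3 - <<'E'
from h import *
plan(487,-36.5,12,1.84)
E
```

```text
t 22.38 pos [487.6 -36.   91.2] yaw 1.8387 q6 -0.5 w 62.5 D [-0.0003 -0.0007  0.0792] turn -0.07
```

Emit:
servo_tool([
  [[0,-0.0007,0.02],[0,0,0]],
  [[0,0,0.02],[0,0,0]],
  [[0,0,0.02],[0,0,0]],
  [[0,0,0.01],[0,0,0]],
  [[0,0,0.009],[0,0,0]],
  [[0,0,0],[0,0,0]],
  [[0,0,0],[0,0,0]],
])

```text
time: 23.25
tool_pos: [486.7, -36.1, 11.7]
tcp_rot: [3.141, 0.0, 1.838]
contact_force: [0.1, 0.6, -0.5]
grip_width: 62.4
finger_force: 0.0
```

Emit:
servo_tool([
  [[0,0,0],[0,0,0]],
  [[0,0,0],[0,0,0]],
  [[0,0,0],[0,0,0]],
], fingers=0.3)

```text
time: 23.62
tool_pos: [486.5, -36.1, 11.6]
tcp_rot: [3.141, 0.0, 1.838]
contact_force: [-0.3, 0.4, 3.7]
grip_width: 50.8
finger_force: 30.0
```

```bash
cat >> h.py <<'E'
BC=np.array([492.5,-384.8]); BA=-0.1
def slot(u,v): return BC+[u*np.cos(BA)-v*np.sin(BA),u*np.sin(BA)+v*np.cos(BA)]
E
python3 - <<'E'
from h import *
plan(*slot(55,-33),120,1.84)
for s in((55,-33),(55,33),(-55,-33),(-55,33),(0,0)): print(s,slot(*s).round(0))
E
```

```text
t 23.62 pos [486.5 -36.1  11.6] yaw 1.8382 q6 -0.5 w 50.8 D [-0.3885 -0.0469 -0.1084] turn -0.1
(55, -33) [ 544. -423.]
(55, 33) [ 551. -357.]
(-55, -33) [ 434. -412.]
(-55, 33) [ 441. -346.]
(0, 0) [ 492. -385.]
```

Emit:
servo_tool([
  [[0,0,-0.018],[0,0,0]],
  [[0,0,-0.03],[0,0,0]],
  [[0,0,-0.03],[0,0,0]],
  [[0,0,-0.03],[0,0,0]],
  [[-0.0485,-0.006,0],[0,0,0]],
  [[-0.0485,-0.006,0],[0,0,0]],
  [[-0.0485,-0.006,0],[0,0,0]],
  [[-0.0485,-0.006,0],[0,0,0]],
  [[-0.0485,-0.006,0],[0,0,0]],
  [[-0.0485,-0.006,0],[0,0,0]],
  [[-0.0485,-0.006,0],[0,0,0]],
  [[-0.0485,-0.005,0],[0,0,0]],
  [[0,0,0],[0,0,0]],
  [[0,0,0],[0,0,0]],
])

```text
time: 25.38
tool_pos: [543.0, -421.8, 118.4]
tcp_rot: [-3.141, -0.002, 1.838]
contact_force: [0.3, -0.1, 0.6]
grip_width: 51.5
finger_force: 30.0
```

Emit:
servo_tool([
  [[0,0,0.03],[0,0,0]],
  [[0,0,0.025],[0,0,0]],
  [[0,0,0.02],[0,0,0]],
  [[0,0,0],[0,0,0]],
  [[0,0,0],[0,0,0]],
])

```text
time: 26.0
tool_pos: [544.1, -422.2, 45.5]
tcp_rot: [3.141, 0.001, 1.839]
contact_force: [0.3, 0.2, -1.4]
grip_width: 51.3
finger_force: 30.0
```

Emit:
servo_tool([
  [[0,0,0],[0,0,0]],
  [[0,0,0],[0,0,0]],
  [[0,0,-0.025],[0,0,0]],
  [[0,0,-0.03],[0,0,0]],
  [[0,0,-0.03],[0,0,0]],
  [[0,0,0],[0,0,0]],
], fingers=0.68)

```text
time: 26.75
tool_pos: [544.7, -423.9, 132.6]
tcp_rot: [3.138, 0.005, 1.838]
contact_force: [0.3, -0.6, 0.2]
grip_width: 62.7
finger_force: 0.0
```

```bash
python3 - <<'E'
from h import *
snap('top','top7')
for n in'ABC': print(n,rim('top7',CUP[n]))
print('D',rim('top7',(473,13.5)))
plan(473,13.5,90,1.84)
E
```

```text
A (array([585.3, 130.3]), 13.5)
B (array([582. ,  43.3]), 10.0)
C (array([495.3, 133.6]), 13.5)
D (array([473. ,  -9.5]), 6.2)
t 26.8 pos [ 543.9 -423.1  130.5] yaw 1.8381 q6 -1.04 w 62.6 D [0.4398 0.047  0.0405] turn -0.11
```

Emit:
servo_tool([
  [[0.0488,0.0052,0],[0,0,0]],
  [[0.0488,0.0052,0],[0,0,0]],
  [[0.0488,0.0052,0],[0,0,0]],
  [[0.0488,0.0052,0],[0,0,0]],
  [[0.0488,0.0052,0],[0,0,0]],
  [[0.0488,0.0052,0],[0,0,0]],
  [[0.0488,0.0052,0],[0,0,0]],
  [[0.0488,0.0052,0],[0,0,0]],
  [[0.0488,0.0052,0],[0,0,0]],
  [[0,0,0],[0,0,0]],
  [[0,0,0],[0,0,0]],
])

```text
time: 28.18
tool_pos: [472.3, 13.0, 128.6]
tcp_rot: [-3.141, -0.0, 1.839]
contact_force: [-0.7, -0.9, 0.2]
grip_width: 62.5
finger_force: 0.0
```

```bash
python3 - <<'E'
from h import *
m=snap('wrist','w8')
print(rim('w8',(473,13.5),win=30),rim('w8',CUP['C']))
print(proj(m,(473,13.5,64)),proj(m,(*CUP['C'],64)))
plan(473,13.5,12,1.84)
E
```

```text
(array([473. ,  12.5]), 32.1) (array([496.3, 132.6]), 35.9)
[276.70756729 211.42346684] [344.28276564  80.01375521]
t 28.23 pos [472.5  12.5 128.7] yaw 1.8377 q6 -0.4 w 62.7 D [0.0008 0.0007 0.1167] turn -0.13
```

D is confirmed at (473,12.5). I'll grip it now, and C at (496,133) is confirmed as well.

Emit:
servo_tool([
  [[0,0.0005,0.03],[0,0,0]],
  [[0,0,0.03],[0,0,0]],
  [[0,0,0.03],[0,0,0]],
  [[0,0,0.017],[0,0,0]],
  [[0,0,0.01],[0,0,0]],
  [[0,0,0],[0,0,0]],
  [[0,0,0],[0,0,0]],
])

```text
time: 29.1
tool_pos: [473.6, 13.1, 12.8]
tcp_rot: [3.14, 0.0, 1.838]
contact_force: [-0.5, -0.3, 0.7]
grip_width: 62.8
finger_force: 0.0
```

Emit:
servo_tool([
  [[0,0,0],[0,0,0]],
  [[0,0,0],[0,0,0]],
  [[0,0,0],[0,0,0]],
], fingers=0.3)

```text
time: 29.48
tool_pos: [473.4, 13.4, 12.8]
tcp_rot: [3.141, 0.0, 1.838]
contact_force: [-1.8, 0.1, 6.2]
grip_width: 50.2
finger_force: 30.0
```

```bash
python3 - <<'E'
from h import *
plan(*slot(55,33),120,1.84)
E
```

```text
t 29.48 pos [473.4  13.4  12.8] yaw 1.8384 q6 -0.4 w 50.2 D [-0.3781 -0.0237 -0.1072] turn -0.09
```

Emit:
servo_tool([
  [[0,0,-0.018],[0,0,0]],
  [[0,0,-0.03],[0,0,0]],
  [[0,0,-0.03],[0,0,0]],
  [[0,0,-0.03],[0,0,0]],
  [[-0.0473,-0.003,0],[0,0,0]],
  [[-0.0473,-0.003,0],[0,0,0]],
  [[-0.0473,-0.003,0],[0,0,0]],
  [[-0.0473,-0.003,0],[0,0,0]],
  [[-0.0473,-0.003,0],[0,0,0]],
  [[-0.0473,-0.003,0],[0,0,0]],
  [[-0.0473,-0.003,0],[0,0,0]],
  [[-0.0473,-0.003,0],[0,0,0]],
  [[0,0,0],[0,0,0]],
  [[0,0,0.03],[0,0,0]],
  [[0,0,0.025],[0,0,0]],
  [[0,0,0.02],[0,0,0]],
  [[0,0,0],[0,0,0]],
  [[0,0,0],[0,0,0]],
])

```text
time: 31.72
tool_pos: [550.3, -357.5, 46.1]
tcp_rot: [3.141, 0.001, 1.839]
contact_force: [0.3, -0.2, -0.2]
grip_width: 50.5
finger_force: 30.0
```

Emit:
servo_tool([
  [[0,0,0],[0,0,0]],
  [[0,0,0],[0,0,0]],
  [[0,0,-0.025],[0,0,0]],
  [[0,0,-0.03],[0,0,0]],
  [[0,0,-0.03],[0,0,0]],
  [[0,0,0],[0,0,0]],
], fingers=0.68)

```text
time: 32.48
tool_pos: [551.2, -359.0, 133.5]
tcp_rot: [3.138, 0.005, 1.838]
contact_force: [0.2, 0.7, -0.5]
grip_width: 62.4
finger_force: 0.0
```

```bash
python3 - <<'E'
from h import *
plan(496,133,120,1.84)
E
```

```text
t 32.48 pos [ 551.2 -359.   133.5] yaw 1.8382 q6 -0.96 w 62.4 D [0.4891 0.0767 0.0135] turn -0.1
```

Emit:
servo_tool([
  [[0.0489,0.0077,0],[0,0,0]],
  [[0.0489,0.0077,0],[0,0,0]],
  [[0.0489,0.0077,0],[0,0,0]],
  [[0.0489,0.0077,0],[0,0,0]],
  [[0.0489,0.0077,0],[0,0,0]],
  [[0.0489,0.0077,0],[0,0,0]],
  [[0.0489,0.0077,0],[0,0,0]],
  [[0.0489,0.0077,0],[0,0,0]],
  [[0.0489,0.0077,0],[0,0,0]],
  [[0.0489,0.0077,0],[0,0,0]],
  [[0,0,0],[0,0,0]],
  [[0,0,0],[0,0,0]],
])

```text
time: 33.98
tool_pos: [494.6, 133.7, 129.6]
tcp_rot: [-3.141, 0.0, 1.839]
contact_force: [0.1, 0.1, -0.1]
grip_width: 62.3
finger_force: 0.0
```

```bash
python3 - <<'E'
from h import *
m=snap('wrist','w9')
print(rim('w9',(496,133),win=30))
plan(496,133,12,1.84)
E
```

```text
(array([496., 132.]), 30.3)
t 34.02 pos [494.8 133.2 129.8] yaw 1.8376 q6 -0.15 w 62.3 D [-0.0005  0.0011  0.1178] turn -0.14
```

Emit:
servo_tool([
  [[-0.001,0.001,0.03],[0,0,0]],
  [[0,0,0.03],[0,0,0]],
  [[0,0,0.03],[0,0,0]],
  [[0,0,0.018],[0,0,0]],
  [[0,0,0.01],[0,0,0]],
  [[0,0,0],[0,0,0]],
  [[0,0,0],[0,0,0]],
])

```text
time: 34.9
tool_pos: [496.8, 133.2, 12.9]
tcp_rot: [3.14, 0.0, 1.838]
contact_force: [-0.7, -0.1, -0.0]
grip_width: 62.4
finger_force: 0.0
```

Emit:
servo_tool([
  [[0,0,0],[0,0,0]],
  [[0,0,0],[0,0,0]],
  [[0,0,0],[0,0,0]],
], fingers=0.3)

```text
time: 35.28
tool_pos: [496.4, 133.5, 12.9]
tcp_rot: [3.141, 0.0, 1.838]
contact_force: [-1.4, -0.6, 5.7]
grip_width: 50.8
finger_force: 30.0
```

```bash
python3 - <<'E'
from h import *
plan(*slot(-55,-33),120,1.84)
E
```

```text
t 35.27 pos [496.4 133.5  12.9] yaw 1.8384 q6 -0.15 w 50.8 D [-0.5098 -0.204  -0.1071] turn -0.09
```

Emit:
servo_tool([
  [[0,0,-0.018],[0,0,0]],
  [[0,0,-0.03],[0,0,0]],
  [[0,0,-0.03],[0,0,0]],
  [[0,0,-0.03],[0,0,0]],
  [[-0.051,-0.0204,0],[0,0,0]],
  [[-0.051,-0.0204,0],[0,0,0]],
  [[-0.051,-0.0204,0],[0,0,0]],
  [[-0.051,-0.0204,0],[0,0,0]],
  [[-0.051,-0.0204,0],[0,0,0]],
  [[-0.051,-0.0204,0],[0,0,0]],
  [[-0.051,-0.0204,0],[0,0,0]],
  [[-0.051,-0.0204,0],[0,0,0]],
  [[-0.051,-0.0204,0],[0,0,0]],
  [[-0.051,-0.0204,0],[0,0,0]],
  [[0,0,0],[0,0,0]],
  [[0,0,0.03],[0,0,0]],
  [[0,0,0.025],[0,0,0]],
  [[0,0,0.02],[0,0,0]],
  [[0,0,0],[0,0,0]],
  [[0,0,0],[0,0,0]],
])

```text
time: 37.78
tool_pos: [434.7, -412.2, 46.0]
tcp_rot: [3.141, 0.001, 1.839]
contact_force: [-0.8, 0.1, -0.7]
grip_width: 50.6
finger_force: 30.0
```

Emit:
servo_tool([
  [[0,0,0],[0,0,0]],
  [[0,0,0],[0,0,0]],
  [[0,0,-0.025],[0,0,0]],
  [[0,0,-0.03],[0,0,0]],
  [[0,0,-0.03],[0,0,0]],
  [[0,0,0],[0,0,0]],
], fingers=0.68)

```text
time: 38.52
tool_pos: [435.2, -413.7, 133.1]
tcp_rot: [3.139, 0.005, 1.838]
contact_force: [0.7, 0.1, -0.4]
grip_width: 62.4
finger_force: 0.0
```

```bash
python3 - <<'E'
from h import *
plan(582,42.5,130,1.84)
E
```

```text
t 38.52 pos [ 435.2 -413.7  133.1] yaw 1.8382 q6 -1.16 w 62.4 D [0.4012 0.2621 0.0031] turn -0.1
```

Emit:
servo_tool([
  [[0.0401,0.0262,0],[0,0,0]],
  [[0.0401,0.0262,0],[0,0,0]],
  [[0.0401,0.0262,0],[0,0,0]],
  [[0.0401,0.0262,0],[0,0,0]],
  [[0.0401,0.0262,0],[0,0,0]],
  [[0.0401,0.0262,0],[0,0,0]],
  [[0.0401,0.0262,0],[0,0,0]],
  [[0.0401,0.0262,0],[0,0,0]],
  [[0.0401,0.0262,0],[0,0,0]],
  [[0.0401,0.0262,0],[0,0,0]],
  [[0,0,0],[0,0,0]],
  [[0,0,0],[0,0,0]],
])

```text
time: 40.02
tool_pos: [580.2, 43.3, 129.3]
tcp_rot: [-3.14, -0.0, 1.839]
contact_force: [0.3, -0.3, 0.1]
grip_width: 62.6
finger_force: 0.0
```

```bash
python3 - <<'E'
from h import *
m=snap('wrist','w10')
print(rim('w10',(582,42.5),win=30),rim('w10',CUP['A'],win=24))
plan(582,42.5,12,1.84)
E
```

```text
(array([581. ,  41.5]), 31.8) (array([585.3, 128.3]), 35.6)
t 40.08 pos [580.3  42.7 129.6] yaw 1.8376 q6 -0.32 w 62.6 D [-0.0007  0.0016  0.1176] turn -0.14
```

Emit:
servo_tool([
  [[-0.001,0.0005,0.03],[0,0,0]],
  [[0,0,0.03],[0,0,0]],
  [[0,0,0.03],[0,0,0]],
  [[0,0,0.018],[0,0,0]],
  [[0,0,0.01],[0,0,0]],
  [[0,0,0],[0,0,0]],
  [[0,0,0],[0,0,0]],
])

```text
time: 40.95
tool_pos: [582.2, 42.4, 13.1]
tcp_rot: [3.14, 0.0, 1.838]
contact_force: [0.2, -0.2, -0.3]
grip_width: 62.4
finger_force: 0.0
```

Emit:
servo_tool([
  [[0,0,0],[0,0,0]],
  [[0,0,0],[0,0,0]],
  [[0,0,0],[0,0,0]],
], fingers=0.3)

```text
time: 41.32
tool_pos: [581.9, 42.8, 12.9]
tcp_rot: [3.141, 0.0, 1.838]
contact_force: [-1.4, -1.0, 4.6]
grip_width: 50.8
finger_force: 30.0
```

```bash
python3 - <<'E'
from h import *
plan(*slot(-55,33),120,1.84)
E
```

```text
t 41.33 pos [581.9  42.8  12.9] yaw 1.8384 q6 -0.33 w 50.8 D [-0.3381 -0.2388 -0.1071] turn -0.09
```

Emit:
servo_tool([
  [[0,0,-0.018],[0,0,0]],
  [[0,0,-0.03],[0,0,0]],
  [[0,0,-0.03],[0,0,0]],
  [[0,0,-0.03],[0,0,0]],
  [[-0.0376,-0.0265,0],[0,0,0]],
  [[-0.0376,-0.0265,0],[0,0,0]],
  [[-0.0376,-0.0265,0],[0,0,0]],
  [[-0.0376,-0.0265,0],[0,0,0]],
  [[-0.0376,-0.0265,0],[0,0,0]],
  [[-0.0376,-0.0265,0],[0,0,0]],
  [[-0.0376,-0.0265,0],[0,0,0]],
  [[-0.0376,-0.0265,0],[0,0,0]],
  [[-0.0376,-0.0265,0],[0,0,0]],
  [[0,0,0],[0,0,0]],
  [[0,0,0.03],[0,0,0]],
  [[0,0,0.025],[0,0,0]],
  [[0,0,0.02],[0,0,0]],
  [[0,0,0],[0,0,0]],
  [[0,0,0],[0,0,0]],
])

```text
time: 43.7
tool_pos: [441.6, -346.5, 45.9]
tcp_rot: [3.141, 0.001, 1.839]
contact_force: [-0.5, -0.6, -0.4]
grip_width: 50.3
finger_force: 30.0
```

Emit:
servo_tool([
  [[0,0,0],[0,0,0]],
  [[0,0,0],[0,0,0]],
  [[0,0,-0.025],[0,0,0]],
  [[0,0,-0.03],[0,0,0]],
  [[0,0,-0.03],[0,0,0]],
  [[0,0,0],[0,0,0]],
], fingers=0.68)

```text
time: 44.45
tool_pos: [442.2, -347.8, 133.0]
tcp_rot: [3.139, 0.005, 1.838]
contact_force: [-0.1, 0.4, -0.0]
grip_width: 62.5
finger_force: 0.0
```

```bash
python3 - <<'E'
from h import *
plan(585,128.5,130,1.84)
E
```

```text
t 44.45 pos [ 442.2 -347.8  133. ] yaw 1.8382 q6 -1.07 w 62.5 D [0.4217 0.2636 0.003 ] turn -0.11
```

Emit:
servo_tool([
  [[0.0422,0.0264,0],[0,0,0]],
  [[0.0422,0.0264,0],[0,0,0]],
  [[0.0422,0.0264,0],[0,0,0]],
  [[0.0422,0.0264,0],[0,0,0]],
  [[0.0422,0.0264,0],[0,0,0]],
  [[0.0422,0.0264,0],[0,0,0]],
  [[0.0422,0.0264,0],[0,0,0]],
  [[0.0422,0.0264,0],[0,0,0]],
  [[0.0422,0.0264,0],[0,0,0]],
  [[0.0422,0.0264,0],[0,0,0]],
  [[0,0,0],[0,0,0]],
  [[0,0,0],[0,0,0]],
])

```text
time: 45.95
tool_pos: [583.4, 129.8, 129.3]
tcp_rot: [-3.14, 0.0, 1.839]
contact_force: [-0.0, -0.1, -0.0]
grip_width: 62.7
finger_force: 0.0
```

```bash
python3 - <<'E'
from h import *
m=snap('wrist','w11')
print(rim('w11',(585,128.5),win=30))
plan(585,128.5,12,1.84)
E
```

```text
(array([585. , 127.5]), 31.3)
t 46.0 pos [583.5 129.3 129.6] yaw 1.8377 q6 -0.18 w 62.3 D [-0.0011  0.0012  0.1176] turn -0.13
```

Emit:
servo_tool([
  [[-0.0015,0.0008,0.03],[0,0,0]],
  [[0,0,0.03],[0,0,0]],
  [[0,0,0.03],[0,0,0]],
  [[0,0,0.018],[0,0,0]],
  [[0,0,0.01],[0,0,0]],
  [[0,0,0],[0,0,0]],
  [[0,0,0],[0,0,0]],
])

```text
time: 46.88
tool_pos: [585.9, 128.6, 13.1]
tcp_rot: [3.14, 0.0, 1.838]
contact_force: [0.3, 0.7, 0.3]
grip_width: 62.5
finger_force: 0.0
```

Emit:
servo_tool([
  [[0,0,0],[0,0,0]],
  [[0,0,0],[0,0,0]],
  [[0,0,0],[0,0,0]],
], fingers=0.3)

```text
time: 47.25
tool_pos: [585.7, 129.0, 12.9]
tcp_rot: [3.14, 0.0, 1.838]
contact_force: [-1.2, -0.4, 4.1]
grip_width: 49.9
finger_force: 30.0
```

```bash
python3 - <<'E'
from h import *
plan(*slot(0,0),120,1.84)
E
```

```text
t 47.25 pos [585.7 129.   12.9] yaw 1.8384 q6 -0.18 w 49.9 D [-0.4709 -0.2257 -0.1071] turn -0.09
```

Emit:
servo_tool([
  [[0,0,-0.018],[0,0,0]],
  [[0,0,-0.03],[0,0,0]],
  [[0,0,-0.03],[0,0,0]],
  [[0,0,-0.03],[0,0,0]],
  [[-0.0471,-0.0226,0],[0,0,0]],
  [[-0.0471,-0.0226,0],[0,0,0]],
  [[-0.0471,-0.0226,0],[0,0,0]],
  [[-0.0471,-0.0226,0],[0,0,0]],
  [[-0.0471,-0.0226,0],[0,0,0]],
  [[-0.0471,-0.0226,0],[0,0,0]],
  [[-0.0471,-0.0226,0],[0,0,0]],
  [[-0.0471,-0.0226,0],[0,0,0]],
  [[-0.0471,-0.0226,0],[0,0,0]],
  [[-0.0471,-0.0226,0],[0,0,0]],
  [[0,0,0],[0,0,0]],
  [[0,0,0.03],[0,0,0]],
  [[0,0,0.025],[0,0,0]],
  [[0,0,0.02],[0,0,0]],
  [[0,0,0],[0,0,0]],
  [[0,0,0],[0,0,0]],
])

```text
time: 49.75
tool_pos: [492.5, -384.9, 46.5]
tcp_rot: [3.141, 0.001, 1.839]
contact_force: [0.1, -0.1, -0.4]
grip_width: 49.6
finger_force: 30.0
```

Emit:
servo_tool([
  [[0,0,0],[0,0,0]],
  [[0,0,0],[0,0,0]],
  [[0,0,-0.025],[0,0,0]],
  [[0,0,-0.03],[0,0,0]],
  [[0,0,-0.03],[0,0,0]],
  [[0,0,0],[0,0,0]],
], fingers=0.68)

```text
time: 50.5
tool_pos: [493.0, -386.3, 133.2]
tcp_rot: [3.139, 0.005, 1.838]
contact_force: [0.2, -0.6, -0.6]
grip_width: 62.5
finger_force: 0.0
```

```bash
python3 - <<'E'
from h import *
im=cv2.imread('pics/raw_top1.png')[180:275,125:165]
cv2.imwrite('pics/c9.png',cv2.resize(im,None,fx=6,fy=6,interpolation=cv2.INTER_CUBIC))
plan(492,374,150,1.84)
E
```

```text
t 50.5 pos [ 493.  -386.3  133.2] yaw 1.8381 q6 -1.05 w 62.5 D [ 0.7335  0.1999 -0.0168] turn -0.11
```

View pics/c9.png

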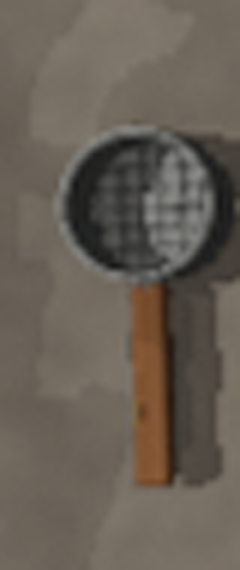

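The sieve's drum rim is centred at (137,205) in the crop. The handle runs down from (150,285) to (153,485).

```bash
python3 - <<'E'
from h import *
m=load('top1'); f=lambda p,z:w(m,(125+p[0]/6-.4,180+p[1]/6-.4),z)
d=f((137,205),44); h0=f((150,287),30); h1=f((153,485),30); print(d,h0,h1,np.linalg.norm(h1-d)); print(rim('top1',d[:2],z=44,r0=34,win=8))
x=(d-h1)[:2]; a=np.arctan2(x[1],x[0]); g=d[:2]-68*np.array([np.cos(a),np.sin(a)]); print('sieve yaw',a,'grip',g)
plan(*g,120,a)
im=cv2.imread('pics/raw_top1.png')
g=lambda p,z:np.round(w(m,(p[0]/1.4,p[1]/1.4),z),1); print('dabba',g((432,166),72),'tub',g((286,176),89),'jar',g((278,393),85))
E
```

```text
[521.62892624 375.58061723  44.        ] [485.88303987 373.14571087  30.        ] [398.75422839 369.53675666  30.        ] 123.81728321799669
(array([522.6, 378.6]), 20.0)
sieve yaw 0.049147575627094736 grip [453.71103618 372.23992736]
t 50.5 pos [ 493.  -386.3  133.2] yaw 1.8381 q6 -1.05 w 62.5 D [0.7419 0.1625 0.0132] turn -77.5
dabba [771.9 -44.4  72. ] tub [746.2 222.8  89. ] jar [353.2 230.2  85. ]
```

Emit:
servo_tool([
  [[0.053,0.0116,0],[0,0,0]],
  [[0.053,0.0116,0],[0,0,0]],
  [[0.053,0.0116,0],[0,0,0]],
  [[0.053,0.0116,0],[0,0,0]],
  [[0.053,0.0116,0],[0,0,0]],
  [[0.053,0.0116,0],[0,0,0]],
  [[0.053,0.0116,0],[0,0,0]],
  [[0.053,0.0116,0],[0,0,0]],
  [[0.053,0.0116,0],[0,0,0]],
  [[0.053,0.0116,0],[0,0,0]],
  [[0.053,0.0116,0],[0,0,0]],
  [[0.053,0.0116,0],[0,0,0]],
  [[0.053,0.0116,0],[0,0,0]],
  [[0.053,0.0116,0],[0,0,0]],
  [[0,0,0],[0,0,0]],
], fingers=0.5)

```text
time: 52.38
tool_pos: [450.9, 376.5, 128.8]
tcp_rot: [-3.14, -0.0, 1.842]
contact_force: [-0.8, 0.8, -0.2]
grip_width: 45.6
finger_force: 0.0
```

Emit:
servo_tool([
  [[0,0,0],[0,0,-9.7]],
  [[0,0,0],[0,0,-9.7]],
  [[0,0,0],[0,0,-9.7]],
  [[0,0,0],[0,0,-9.7]],
  [[0,0,0],[0,0,-9.7]],
  [[0,0,0],[0,0,-9.7]],
  [[0,0,0],[0,0,-9.7]],
  [[0,0,0],[0,0,-9.7]],
  [[0,0,0],[0,0,0]],
  [[0,0,0],[0,0,0]],
])

```text
time: 53.62
tool_pos: [452.2, 372.8, 129.8]
tcp_rot: [-3.141, -0.001, -3.094]
contact_force: [0.1, -0.2, -0.3]
grip_width: 45.9
finger_force: 0.0
```

```bash
python3 - <<'E'
from h import *
plan(453.7,372.2,-22,.049)
m=snap('wrist','w12')
im=cv2.imread('pics/raw_w12.png'); g=(im[:,:,2].astype(int)-im[:,:,0]>60)
ys,xs=np.where(g); print(len(xs)); print('raw bbox',xs.min(),xs.max(),ys.min(),ys.max())
top=snap('top','top12'); t=cv2.imread('pics/raw_top12.png')[170:290,390:490]
cv2.imwrite('pics/c10.png',np.hstack([cv2.resize(im,(480,360)),cv2.resize(t,(300,360),interpolation=cv2.INTER_CUBIC)]))
print(proj(m,(521.6,375.6,44))*480/560, proj(m,(453.7,372.2,30))*480/560)
E
```

```text
t 53.62 pos [452.2 372.8 129.8] yaw -3.0944 q6 -1.06 w 45.9 D [-0.0014 -0.0007  0.1518] turn -0.1
3363
raw bbox 109 488 48 324
[234.9219566  233.36961215] [234.73111586 173.00375012]
```

View pics/c10.png

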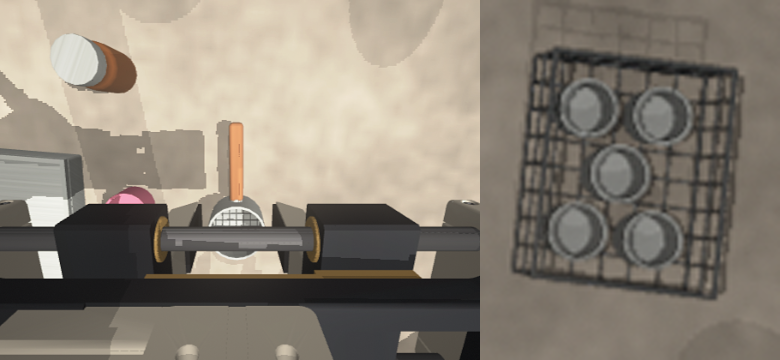

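All five cups stand in the basket. The handle lies centred between the fingers, at column 237 in the left pane. I'll go down onto the handle.

Emit:
servo_tool([
  [[-0.0014,0,0.03],[0,0,0]],
  [[0,0,0.035],[0,0,0]],
  [[0,0,0.035],[0,0,0]],
  [[0,0,0.025],[0,0,0]],
  [[0,0,0.015],[0,0,0]],
  [[0,0,0.009],[0,0,0]],
  [[0,0,0],[0,0,0]],
  [[0,0,0],[0,0,0]],
])

```text
time: 54.72
tool_pos: [454.3, 374.0, -17.9]
tcp_rot: [3.141, 0.002, -3.091]
contact_force: [-0.4, 0.3, -0.1]
grip_width: 45.8
finger_force: 0.0
```

Emit:
servo_tool([
  [[0,0,0],[0,0,0]],
  [[0,0,0],[0,0,0]],
  [[0,0,0],[0,0,0]],
  [[0,0,0],[0,0,0]],
], fingers=0)

```text
time: 55.22
tool_pos: [453.8, 373.6, -18.7]
tcp_rot: [3.142, 0.0, -3.091]
contact_force: [-0.5, -0.5, 1.0]
grip_width: 15.4
finger_force: 29.9
```

Emit:
servo_tool([
  [[0,0,-0.015],[0,0,0]],
  [[0,0,-0.03],[0,0,0]],
  [[0,0,-0.035],[0,0,0]],
  [[0,0,-0.035],[0,0,0]],
  [[0,0,0],[0,0,0]],
  [[-0.0012,-0.0408,0],[0,0,0]],
  [[-0.0012,-0.0408,0],[0,0,0]],
  [[-0.0012,-0.0408,0],[0,0,0]],
  [[-0.0012,-0.0408,0],[0,0,0]],
  [[-0.0012,-0.0408,0],[0,0,0]],
  [[-0.0012,-0.0408,0],[0,0,0]],
  [[-0.0012,-0.0408,0],[0,0,0]],
  [[0,0,0],[0,0,0]],
  [[0,0,0],[0,0,0]],
])

```text
time: 56.98
tool_pos: [476.2, 89.0, 95.8]
tcp_rot: [3.141, -0.001, -3.091]
contact_force: [0.1, -0.1, -0.5]
grip_width: 15.9
finger_force: 29.9
```

```bash
python3 - <<'E'
from h import *
plan(476.8,88.5,13,.05)
for c in('wrist','top'): m=snap(c,c+'13')
m=load('wrist13'); im=cv2.imread('pics/raw_wrist13.png'); t=cv2.imread('pics/raw_top13.png')[150:270,205:375]
cv2.imwrite('pics/c11.png',np.hstack([cv2.resize(im,(400,300)),cv2.resize(t,(400,300),interpolation=cv2.INTER_CUBIC)]))
for z in (115,135,155): print(z,proj(m,(544,90,z)))
E
```

```text
t 56.98 pos [476.2  89.   95.8] yaw -3.0912 q6 -1.6 w 15.9 D [-0.0006 -0.0005  0.0828] turn 0.02
115 [270.00420976 345.16110185]
135 [269.33934869 369.00562313]
155 [268.51090455 398.71687417]
```

View pics/c11.png

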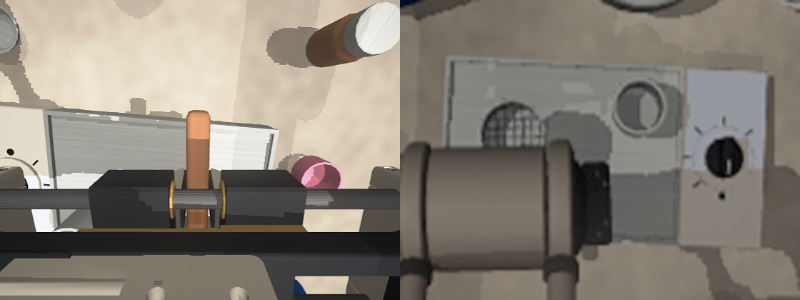

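The sieve hangs from the handle over the clear part of the plate, with the drum near (515,130) in the right pane. The tumbler is untouched. I'll lower it now.

Emit:
servo_tool([
  [[-0.0006,0,0.025],[0,0,0]],
  [[0,0,0.025],[0,0,0]],
  [[0,0,0.015],[0,0,0]],
  [[0,0,0.01],[0,0,0]],
  [[0,0,0.005],[0,0,0]],
  [[0,0,0],[0,0,0]],
  [[0,0,0],[0,0,0]],
])

```text
time: 57.95
tool_pos: [477.7, 88.9, 16.7]
tcp_rot: [3.142, 0.001, -3.09]
contact_force: [-0.1, 0.1, -0.4]
grip_width: 15.7
finger_force: 29.9
```

Emit:
servo_tool([
  [[0,0,0.001],[0,0,0]],
  [[0,0,0.001],[0,0,0]],
  [[0,0,0.001],[0,0,0]],
  [[0,0,0],[0,0,0]],
])

```text
time: 58.45
tool_pos: [477.2, 88.8, 13.2]
tcp_rot: [3.141, -0.0, -3.091]
contact_force: [0.2, -0.2, -0.9]
grip_width: 15.5
finger_force: 29.9
```

Emit:
servo_tool([
  [[0,0,0.001],[0,0,0]],
  [[0,0,0],[0,0,0]],
  [[0,0,0],[0,0,0]],
])

```text
time: 58.82
tool_pos: [477.3, 88.8, 12.2]
tcp_rot: [3.142, 0.0, -3.091]
contact_force: [0.0, 0.2, -1.2]
grip_width: 15.5
finger_force: 29.9
```

Emit:
servo_tool([
  [[0,0,0.001],[0,0,0]],
  [[0,0,0],[0,0,0]],
  [[0,0,0],[0,0,0]],
])

```text
time: 59.2
tool_pos: [477.3, 88.8, 11.3]
tcp_rot: [3.142, 0.0, -3.091]
contact_force: [-1.2, -0.1, 1.1]
grip_width: 15.9
finger_force: 29.9
```

```bash
python3 - <<'E'
from h import *
plan(476.8,88.5,13,.05);o=bot.get_obs();print(o['contact_force'],o['moment'])
E
```

```text
t 59.2 pos [477.3  88.8  11.3] yaw -3.0906 q6 -1.6 w 15.9 D [ 0.0005 -0.0003 -0.0017] turn 0.06
[-1.22888352 -0.13314647  1.07515555] [0.04793072 0.10721245 0.01293399]
```

Emit:
servo_tool([
  [[0,0,0],[0,0,0]],
  [[0,0,0],[0,0,0]],
  [[0,0,0],[0,0,0]],
  [[0,0,-0.02],[0,0,0]],
  [[0,0,-0.035],[0,0,0]],
  [[0,0,-0.035],[0,0,0]],
  [[0,0,-0.04],[0,0,0]],
  [[0,0,0],[0,0,0]],
  [[0,0,0],[0,0,0]],
], fingers=0.4)

```text
time: 60.32
tool_pos: [476.8, 88.8, 140.6]
tcp_rot: [3.141, -0.001, -3.091]
contact_force: [0.6, -0.6, -0.4]
grip_width: 36.6
finger_force: 0.0
```

```bash
python3 - <<'E'
from h import *
plan(530.2,-137.5,130,np.pi-.035)
E
```

```text
t 60.33 pos [476.8  88.8 140.6] yaw -3.0906 q6 -1.6 w 36.6 D [-0.0418 -0.2287  0.0106] turn 4.93
```

Emit:
servo_tool([
  [[-0.007,-0.0381,0],[0,0,0]],
  [[-0.007,-0.0381,0],[0,0,0]],
  [[-0.007,-0.0381,0],[0,0,0]],
  [[-0.007,-0.0381,0],[0,0,0]],
  [[-0.007,-0.0381,0],[0,0,0]],
  [[-0.007,-0.0381,0],[0,0,0]],
  [[0,0,0],[0,0,4.9]],
  [[0,0,0],[0,0,0]],
  [[0,0,0],[0,0,0]],
])

```text
time: 61.45
tool_pos: [530.4, -136.8, 140.3]
tcp_rot: [3.141, -0.002, 3.109]
contact_force: [-0.4, 0.0, 0.4]
grip_width: 37.0
finger_force: 0.0
```

```bash
cat >> h.py <<'E'
def pointer(name,c=(530.4,-137.4),lo=-.4,hi=3):
    m=load(name); g=cv2.imread(f'pics/raw_{name}.png').min(2).astype(np.float32); out=[]
    for d in np.arange(lo,hi,.01):
        a=np.pi-.035-d; q=np.array([proj(m,(c[0]+r*np.cos(a),c[1]+r*np.sin(a),74)) for r in np.arange(4,17,.7)],np.float32)
        out.append((float(cv2.remap(g,q[:,:1],q[:,1:],cv2.INTER_LINEAR).mean()),d))
    mx=max(out)[0]; s=[d for v,d in out if v>mx-12]; print(name,'pointer',np.mean(s).round(3),len(s),round(mx))
E
python3 - <<'E'
from h import *
plan(530.2,-137.5,30,np.pi-.035)
for c in('wrist','top'): snap(c,c+'14')
pointer('w1'); pointer('w3'); pointer('wrist14',hi=.5)
# sieve drum from top + wrist: rim radius 34 at z=74; tumbler rim
print(rim('top14',(545,91),z=74,r0=34,win=20),rim('top14',(577.2,-39),z=88,r0=29.5,win=12),rim('top1',(577.2,-39),z=88,r0=29.5,win=12))
t=cv2.imread('pics/raw_top14.png').astype(int); g=(t[:,:,2]-t[:,:,0]>45); ys,xs=np.where(g[150:270,205:340]); print('orange',xs.min()+205,xs.max()+205,ys.min()+150,ys.max()+150)
m=load('top14')
for p in((xs.mean()+205,ys.max()+150),(xs.mean()+205,ys.min()+150)): print(w(m,p,60))
E
```

```text
t 61.45 pos [ 530.4 -136.8  140.3] yaw 3.1091 q6 -1.93 w 37.0 D [ 0.0002 -0.0007  0.1103] turn 0.14
w1 pointer 2.645 8 230
w3 pointer 2.63 9 230
wrist14 pointer 0.04 7 239
(array([547.,  95.]), 14.1) (array([580.2, -39. ]), 9.9) (array([580.2, -39. ]), 12.6)
orange 253 258 219 253
[422.60733774  89.21218962  60.        ]
[510.25875992  90.33910224  60.        ]
```

The sieve sits on the plate, with the drum at about (545,91), and the tumbler hasn't moved. I'll grip the dial and turn it 135° clockwise.

Emit:
servo_tool([
  [[0,-0.0007,0.035],[0,0,0.1]],
  [[0,0,0.035],[0,0,0]],
  [[0,0,0.025],[0,0,0]],
  [[0,0,0.015],[0,0,0]],
  [[0,0,0],[0,0,0]],
  [[0,0,0],[0,0,0]],
])

```text
time: 62.3
tool_pos: [531.6, -138.2, 32.2]
tcp_rot: [-3.141, 0.002, 3.106]
contact_force: [0.7, -0.4, 0.3]
grip_width: 36.2
finger_force: 0.0
```

Emit:
servo_tool([
  [[0,0,0],[0,0,0]],
  [[0,0,0],[0,0,0]],
  [[0,0,0],[0,0,0]],
  [[0,0,0],[0,0,0]],
], fingers=0)

```text
time: 62.8
tool_pos: [531.1, -138.5, 31.6]
tcp_rot: [-3.141, 0.001, 3.105]
contact_force: [-0.9, -3.2, 3.6]
grip_width: 13.7
finger_force: 30.0
```

Emit:
servo_tool([
  [[0,0,0],[0,0,9]],
  [[0,0,0],[0,0,9]],
  [[0,0,0],[0,0,9]],
  [[0,0,0],[0,0,9]],
  [[0,0,0],[0,0,9]],
  [[0,0,0],[0,0,9]],
  [[0,0,0],[0,0,9]],
  [[0,0,0],[0,0,9]],
  [[0,0,0],[0,0,9]],
  [[0,0,0],[0,0,9]],
  [[0,0,0],[0,0,9]],
  [[0,0,0],[0,0,9]],
  [[0,0,0],[0,0,9]],
  [[0,0,0],[0,0,9]],
  [[0,0,0],[0,0,9]],
  [[0,0,0],[0,0,0]],
  [[0,0,0],[0,0,0]],
])

```text
time: 64.92
tool_pos: [529.4, -139.2, 31.6]
tcp_rot: [-3.141, 0.003, 0.749]
contact_force: [-7.5, -5.6, 6.8]
grip_width: 13.7
finger_force: 30.0
```

```bash
python3 - <<'E'
from h import *
plan(530.2,-137.5,30,np.pi-.035-2.356); print(bot.get_obs()['moment'],bot.get_obs()['finger_force'])
E
```

```text
t 64.92 pos [ 529.4 -139.2   31.6] yaw 0.7494 q6 0.43 w 13.7 D [ 0.0017 -0.0007  0.0016] turn -0.07
[-1.1476587   1.37257376 -0.03709279] 30.001848936080933
```

Now I'll release, rise and check the pointer.

Emit:
servo_tool([
  [[0,0,0],[0,0,0]],
  [[0,0,0],[0,0,0]],
  [[0,0,0],[0,0,0]],
  [[0,0,-0.02],[0,0,0]],
  [[0,0,-0.04],[0,0,0]],
  [[0,0,-0.04],[0,0,0]],
  [[0,0,-0.04],[0,0,0]],
  [[0,0,0],[0,0,0]],
  [[0,0,0],[0,0,0]],
], fingers=0.4)

```text
time: 66.05
tool_pos: [530.4, -137.7, 170.4]
tcp_rot: [-3.14, 0.0, 0.749]
contact_force: [-0.7, -0.1, 0.1]
grip_width: 36.4
finger_force: 0.0
```

```bash
python3 - <<'E'
from h import *
plan(530.2,-137.5,30,np.pi-.035-2.356)
for c in('wrist','top','scene'): snap(c,c+'15')
for c in((530.4,-137.4),(530.4,-136.5),(530.9,-138)): pointer('wrist15',c,lo=1.8,hi=3)
print(rim('top15',(545,91),z=74,r0=34,win=14),rim('top15',(577.2,-39),z=88,r0=29.5,win=12))
for s in((55,-33),(55,33),(-55,-33),(-55,33),(0,0)): print(rim('top15',slot(*s),z=38,win=25))
E
```

```text
t 66.05 pos [ 530.4 -137.7  170.4] yaw 0.7493 q6 0.43 w 36.4 D [ 0.     -0.0003  0.1404] turn -0.07
wrist15 pointer 2.32 7 221
wrist15 pointer 2.38 7 219
wrist15 pointer 2.25 9 206
(array([547.,  95.]), 14.0) (array([580.2, -39. ]), 13.1)
(array([ 543.9, -425.1]), 12.0)
(array([ 539.5, -350.5]), 4.4)
(array([ 458.5, -392.1]), 7.7)
(array([ 442.1, -347.5]), 8.7)
(array([ 493.5, -385.8]), 6.4)
```

```bash
python3 -c "
from plant import bot
print(bot.close_job())"
```

```text
the job is handed in; nothing more can be done
None
```

The job is handed in: the dial was turned to off, all five cups were put in the basket, the sieve was laid on the plate, and the dial was then set to the third line. I had used up my picture views by then, so the sieve's placing and the final dial angle (about 2.36 rad) were checked only by measurement.

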